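# Set up a terrace of model houses in the gluing jig

## Task

Set up the row of model houses for gluing: loosen the clamp knob, draw the sliding stop right back, and stand every house that is there on the jig in one row, upright, backs flat against the fence and fronts facing out, the tall corner house hard in the corner against the end block and the others in any order packed up against it without gaps. Then, with the clamp still loose, slide the stop up snug against the last house and tighten the clamp fully. Do not disturb the sanding block, the glue bottle or the tin.

Things in the scene. Friction and masses are not known exactly. Their poses are not given: they have to be found in the camera images.
- jig: plywood gluing jig on the bench, lengths in mm. Origin on the bench, z up. Bed: x -65..70, y -215..160, top 12 above the bench. Wooden fence along y at the far side, 10 high above the bed, 16 thick, inner face at own x = 50. Wooden end block at the +y end (x -30..50), 30 high, 20 thick, inner face at own y = 140. They make the reference corner. A sliding stop runs along y, facing the end block
- stop_face (a point): centre of the sliding stop's flat face, the one towards the end block (jig's +y), 29.5 above the bench. The stop is an aluminium block 96 (x) x 80 (y) x 33 high, top 46 above the bench. Site axes are the jig's
- carriage (a joint): opening (m) between end block and sliding stop: 0 touching, 0.25 drawn right back (to the jig's -y). Slides with about 1.5 N plus 4 N per m/s when the clamp is loose, no spring; held firmly by friction when tight. Drag it by the clamp knob or push it
- clamp (a joint): angle (rad) of the clamp knob on top of the stop, growing clockwise seen from above: 0 loose (wing across the slide, along the jig's x), 1.5 fully tight (wing along the jig's y); stops at both ends. The brake bites from about 1.1 and is tight from 1.3. Turns with 0.12 to 0.2 N m and stays where it is left
- clamp_grip (a point): point to grip on the clamp knob, on its vertical axis, 78 above the bench; from stop_face 10 to the jig's -x and 52 to its -y. A black plastic wing 50 long x 14 thick, 59 to 91 above the bench, over a hub 26 wide; the washer below has its top 54 above the bench. Site x axis lies along the wing
- corner_house: the corner house: taller and wider than the others, with two terracotta chimneys (8 wide, 9 high) at the back edge of its flat roof, one at each end. Plaster box 44 deep (own x) x 52 wide (own y) x 68 high without chimneys. Front (windows, shop window) is the own -x face; origin: centre of underside. 150 to 245 g. Always there
- house1: plain plaster terraced house, a box 44 deep (own x) x 34 wide (own y) x 52 high, flat roof with one small plaster chimney (9 high, look only) at the back edge of the roof. Windows and a door on the front, own -x face; blank back. Origin: centre of underside. About 93 g. May be absent
- house2: plain plaster terraced house, a box 44 deep (own x) x 38 wide (own y) x 52 high, flat roof with one small plaster chimney (9 high, look only) at the back edge of the roof. Windows and a door on the front, own -x face; blank back. Origin: centre of underside. About 104 g. May be absent
- house3: plain plaster terraced house, a box 44 deep (own x) x 42 wide (own y) x 52 high, flat roof with one small plaster chimney (9 high, look only) at the back edge of the roof. Windows and a door on the front, own -x face; blank back. Origin: centre of underside. About 115 g. May be absent
- house4: plain plaster terraced house, a box 44 deep (own x) x 46 wide (own y) x 52 high, flat roof with one small plaster chimney (9 high, look only) at the back edge of the roof. Windows and a door on the front, own -x face; blank back. Origin: centre of underside. About 126 g. May be absent
- corner_house_front (a point): centre of the front face of corner_house, 22 ahead of its middle, at half its height
- house1_front (a point): centre of the front face of house1, 22 ahead of its middle, at half its height
- house2_front (a point): centre of the front face of house2, 22 ahead of its middle, at half its height
- house3_front (a point): centre of the front face of house3, 22 ahead of its middle, at half its height
- house4_front (a point): centre of the front face of house4, 22 ahead of its middle, at half its height
- sanding_block: cork sanding block 45 x 70 x 28 high, lying among the houses; leave it. Origin: centre of underside
- glue: white glue bottle, 52 diameter, 130 high; leave it. Origin: centre of underside
- tin: steel tin, 70 diameter, 75 high; leave it. Origin: centre of underside

How it is judged:
By the outcome, as a careful person would: the job done as asked, in the order asked, and still so for the second after the job is handed in, with the robot touching nothing.
Of house1, house2, house3, house4 only 3 to 4 are there at a start; the rules pass over those that are not, and their reading is None.
At some moment in a run one of corner_house, house1, house2, house3, house4 may be knocked a few centimetres aside while the robot is not near it.
It also fails if it takes over 210 s, if anything falls off the work surface, if the arm or the gripper's body presses on something with over 40 N, if the wrist force passes 120 N, or if a joint passes its speed limit or range.

## Robot

A 6-joint arm with a two-finger parallel gripper is mounted at the origin on the work surface. World frame = base frame: x ahead of the robot, y to its left, z up, the work surface at z = 0. Lengths are in m, angles in rad, forces in N, time in s.
With the tool pointing down it reaches from about 0.35 to 0.775 m from the base axis. Payload 5.5 kg.
Tool frame: the origin (TCP) lies at the very end of the fingers, on their centre line; the grasp point (between the pads) lies 19 mm behind it (grip_point_offset is the distance from the TCP to the grasp point, in m); z points along the fingers, y is the direction in which the jaws open and shut (so a half turn about z gives the same grasp; the last joint's range is limited). The gripper opens to 85 mm and grips with 20 to 120 N. Pads are 22 mm wide; open, the fingers measure 114 mm over their backs; the gripper's body (76 mm by 85 mm) begins 54 mm behind the grasp point. The pads swing forward as they close: fully open they stand 13 mm farther back than shut.
Start: joints at [1.014, 0.313, 0.046, 1.304, 0, 1.431], TCP at [0.233, 0.526, 0.231] pointing down, gripper open.
Joint ranges: [-2.76, 2.76], [-0.86, 1.69], [-1.03, 1.26], [-2.2, 2.34], [-1.47, 1.5], [-3.14, 3.14]. Speed limits (rad/s): [2.57, 2.57, 3.14, 3.14, 3.14, 3.14].

## Interface

Orientations are given as a unit quaternion [w, x, y, z].
In Python, from workcell import * gives the robot as it stands.
- The arm moves only by the shell command python3 -m crank 'ROWS' [OPENING] [FORCE]. ROWS is a JSON object of lists of equal length, an entry for each row: "travel": the shift along the tool's x, y, z in units of 40 mm (1.0 is 40 mm), a list of three; "turn": the turn about the tool's z in rad. In form: {"travel": [[x, y, z], ...], "turn": [turn, ...]}. A call has 1 to 5 rows; each row is the pose to reach, as a shift and turn from the pose commanded when the call began, along the tool's axes at that moment; what a row does not reach only later rows make up. A row lasts 1/12 s, in which the tool goes at most 41.7 mm and 7.16 degrees, less where a joint would pass 70% of its speed; a pose out of reach is approached as far as the arm can. A call with a gripper value outside its range is refused whole. OPENING is the finger opening in mm, from 0 to 85.4, set as the call begins (- or left out, the last holds). The fingers move at their own pace and stop on an object; FORCE is the grip in N (left out, the last holds). Time passes only in rows, so rows that repeat a pose let the fingers close. It gives the time, the measured TCP pose, the force and the opening at its end, in the units of the state.
- get_state(): the state, without advancing time (a new reading comes with each control period).
- read_camera(name): name is "scene" or "side" or "wrist"; returns a dict with "image" (420x560x3 uint8, red, green, blue), "K" (3x3 intrinsics, pixels), "k1" (the pictures are not rectified: a ray, as slopes to the right and down, at radius r is drawn at 1 + k1 r^2 times it, then the intrinsics apply), "R" (3x3) and "t" (3): a world point X has camera coordinates R X + t. Camera axes: x right, y down, z forward; pixel columns grow to the right and rows downward; lengths in m; the calibration is good to about 2 mm. A picture is of the moment at which its call begins. There is no depth.
- hand_in(): hands the job in, once; it reports no verdict.
The state is a dict: "clock": time; "joint_pos": joint angles; "qvel": joint speeds; "tau": joint torques, N m; "tcp_pos": TCP position; "orientation": TCP orientation; "wrist_force": force on the tool from outside, world axes, zero at the start; "ft_torque": the same for the moment, N m; "finger_gap": finger opening in m.
Only numpy, scipy, OpenCV 4.12 (cv2) and the standard library are available. Lean on these libraries where they do the work, as an engineer would, in place of code of your own. Each camera call takes 0.05 s, during which the arm holds its last target. There are 200 camera calls.

## Working session

There is one attempt and no reset: what is moved stays moved. The work goes in short steps, Python scripts to look and compute and a shell command to move; the robot and the scene stay as the last step left them, time stands still between calls to the robot, and variables do not carry over. Pictures are saved under pics/ and viewed, about 12 in all and at most 16, crops included, and the job is handed in when it is done.

```bash
ls; mkdir -p pics; cat > h.py <<'E'
from workcell import *
import numpy as np, cv2, json
def snap(n,f):
    c=read_camera(n); cv2.imwrite(f'pics/{f}.png',c['image'][:,:,::-1])
    json.dump({k:np.array(c[k]).tolist() for k in('K','k1','R','t')},open(f'pics/{f}.json','w')); return c
def cal(f):
    c=json.load(open(f'pics/{f}.json')); return {k:np.array(v) for k,v in c.items()}
def ray(f,p):
    c=cal(f);K=c['K'];d=np.array([(p[0]-K[0,2])/K[0,0],(p[1]-K[1,2])/K[1,1]]);u=d.copy()
    for _ in range(20):u=d/(1+c['k1']*(u@u))
    R=c['R'];return -R.T@c['t'],R.T@np.r_[u,1]
def atz(f,p,z):
    o,d=ray(f,p);return o+d*(z-o[2])/d[2]
def tri(*obs):
    A=np.zeros((3,3));b=np.zeros(3)
    for f,p in obs:
        o,d=ray(f,p);d=d/np.linalg.norm(d);M=np.eye(3)-np.outer(d,d);A+=M;b+=M@o
    X=np.linalg.solve(A,b);return X
def proj(f,X):
    c=cal(f);q=c['R']@np.array(X)+c['t'];u=q[:2]/q[2];u=u*(1+c['k1']*(u@u));return (c['K']@np.r_[u,1])[:2]
E
python3 -c "
from h import *
for n in('scene','side','wrist'):
  c=snap(n,n+'0');print(n,(-c['R'].T@c['t']).round(3),c['R'][2].round(2))
s=get_state();print(s)
"
```

```text
pics
scene [1.147 0.206 0.9  ] [-0.56 -0.21 -0.8 ]
side [ 0.014 -0.573  1.058] [ 0.44  0.45 -0.78]
wrist [0.16  0.557 0.374] [ 0.28 -0.13 -0.95]
{'clock': 0.15, 'joint_pos': array([ 1.01437203e+00,  3.13846042e-01,  4.52642990e-02,  1.30364309e+00,
       -1.87564657e-05,  1.43119436e+00]), 'qvel': array([ 2.16604722e-05, -2.46019457e-03,  1.87654016e-03,  1.71135931e-05,
       -6.41264203e-05,  9.66479885e-04]), 'tau': array([ 2.13685576e-03, -4.81064415e+01,  2.98816395e+01,  1.38900324e-02,
       -1.63304071e-04, -1.37726023e-06]), 'tcp_pos': array([0.23259968, 0.52542732, 0.23061338]), 'orientation': array([-2.34766484e-04,  2.06905651e-01,  9.78360640e-01, -6.74634139e-04]), 'wrist_force': array([ 0.19295842,  1.28662034, -0.05852641]), 'ft_torque': array([ 0.01563664, -0.03422533, -0.02833838]), 'finger_gap': 0.085409942273823}
```

```bash
cd pics; python3 -c "
import cv2
for n in('scene0','side0'):
  cv2.imwrite(n+'b.png',cv2.resize(cv2.imread(n+'.png'),(800,600),interpolation=cv2.INTER_CUBIC))"
```

```text
(no output)
```

View pics/scene0b.png

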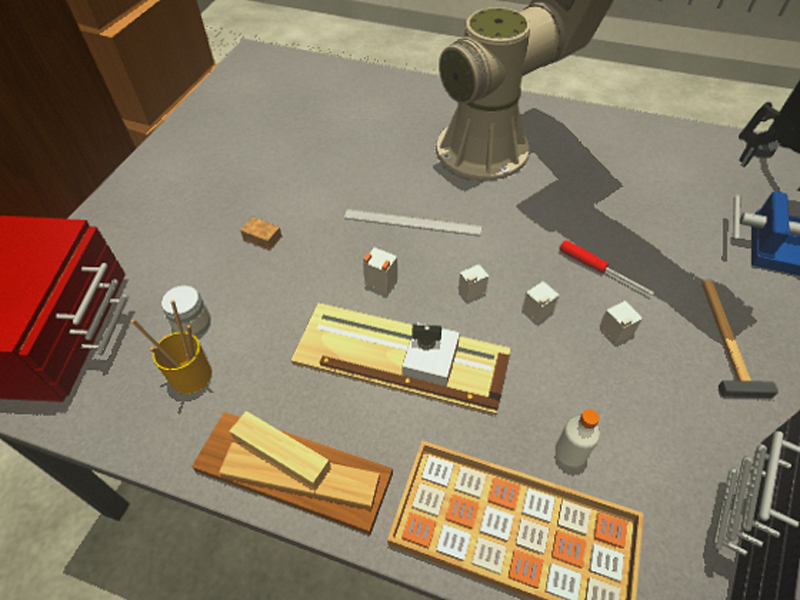

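View pics/side0b.png

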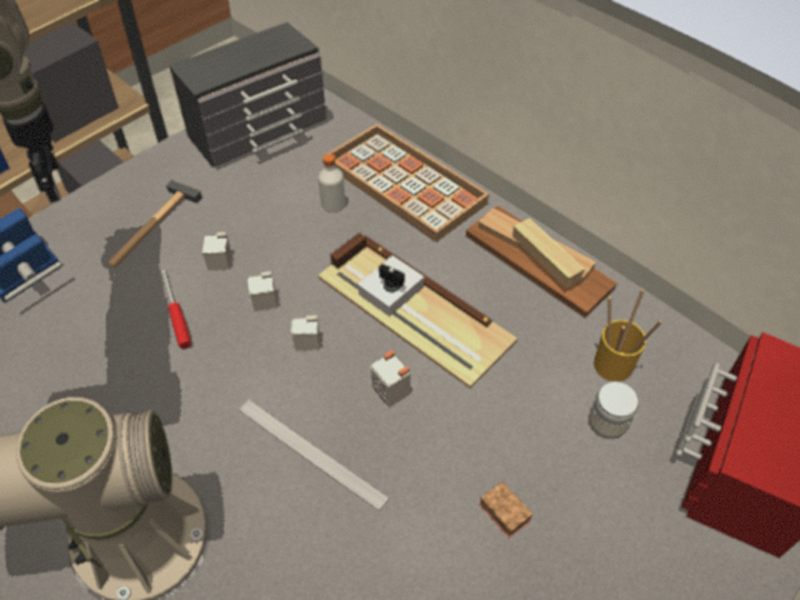

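```bash
cd pics; python3 -c "
import cv2
a=cv2.imread('scene0.png')[160:300,195:465];cv2.imwrite('sc.png',cv2.resize(a,None,fx=2.95,fy=2.95,interpolation=cv2.INTER_CUBIC))
a=cv2.imread('side0.png')[155:287,130:370];cv2.imwrite('sd.png',cv2.resize(a,None,fx=3.3,fy=3.3,interpolation=cv2.INTER_CUBIC))"
```

```text
(no output)
```

View pics/sc.png

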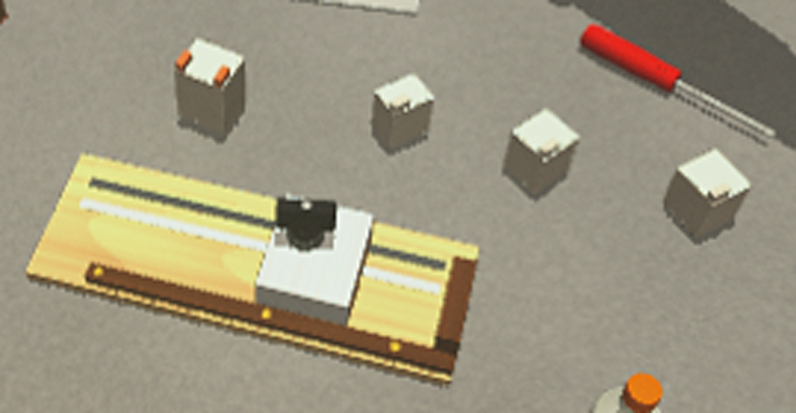

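View pics/sd.png

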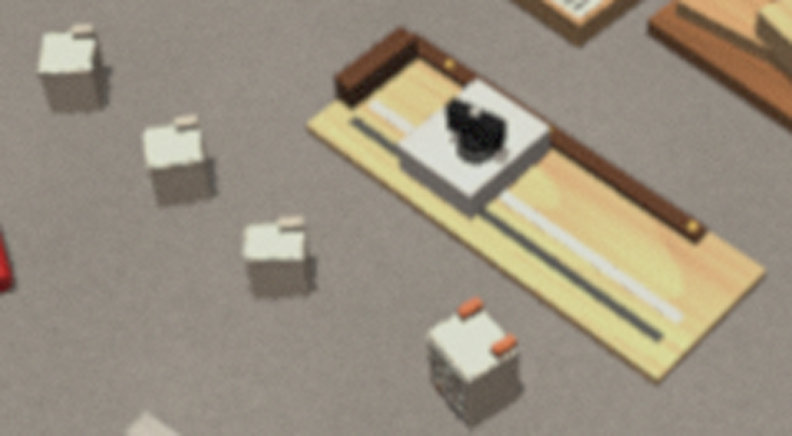

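```bash
cat > m1.py <<'E'
from h import *
S=lambda x,y:('scene0',(195+(x+.5)/2.95-.5,160+(y+.5)/2.95-.5)); D=lambda x,y:('side0',(130+(x+.5)/3.3-.5,155+(y+.5)/3.3-.5))
print('bed A',tri(S(83,155),D(658,378)),'B',tri(S(28,272),D(763,270)),'D',tri(S(478,245),D(308,125)))
print('stop top: -x+y',tri(S(373,212),D(402,148)), '+x+y', tri(S(350,300),D(483,82)),'wing c',tri(S(306,205),D(475,115)))
H={'corner':([(203,40),(245,62),(221,87),(178,63)],[(430,333),(473,313),(518,352),(470,378)],.068),
'A':([(410,74),(433,94),(400,112),(373,96)],[(248,227),(303,225),(306,257),(246,260)],.052),
'B':([(545,109),(579,134),(547,157),(510,138)],[(145,128),(200,125),(205,158),(150,164)],.052),
'C':([(712,150),(749,183),(712,208),(672,178)],[(42,37),(96,33),(101,68),(41,73)],.052)}
for k,(s,d,z) in H.items():
    a=np.array([atz(*S(*p),z) for p in s])[:,:2];b=np.array([atz(*D(*p),z) for p in d])[:,:2]
    for q in(a,b):
        print(k,q.mean(0).round(3),'edges',np.linalg.norm(q-np.roll(q,-1,0),axis=1).round(3),[int(np.degrees(np.arctan2(*(np.roll(q,-1,0)-q)[i][::-1]))) for i in range(4)])
    print('  3d',tri(S(*np.mean(s,0)),D(*np.mean(d,0))).round(4))
c=cal('wrist0');print(c['K'])
E
python3 m1.py
```

```text
bed A [ 0.56490609 -0.17835398  0.01254694] B [ 0.69685634 -0.1706841   0.01181525] D [0.54482014 0.19208306 0.01406182]
stop top: -x+y [0.56429989 0.09824241 0.04666817] +x+y [0.65713691 0.10326918 0.04908702] wing c [0.60371536 0.05148647 0.09041729]
corner [ 0.463 -0.084] edges [0.049 0.037 0.05  0.037] [74, -16, -106, 161]
corner [ 0.465 -0.088] edges [0.035 0.046 0.04  0.048] [-15, -91, 167, 82]
  3d [ 0.4644 -0.086   0.0675]
A [0.428 0.092] edges [0.031 0.038 0.03  0.045] [57, -37, -110, 145]
A [0.432 0.091] edges [0.042 0.031 0.045 0.031] [-42, -126, 138, 47]
  3d [0.4307 0.0914 0.053 ]
B [0.434 0.224] edges [0.039 0.041 0.037 0.049] [60, -32, -106, 152]
B [0.438 0.223] edges [0.045 0.036 0.044 0.039] [-41, -121, 142, 58]
  3d [0.4369 0.2232 0.054 ]
C [0.437 0.369] edges [0.043 0.046 0.042 0.051] [52, -35, -120, 145]
C [0.437 0.367] edges [0.047 0.042 0.051 0.042] [-40, -120, 140, 54]
  3d [0.4374 0.3688 0.0512]
[[294.54172819   0.         284.02837014]
 [  0.         294.54172819 204.34427934]
 [  0.           0.           1.        ]]
```

```bash
cat > go.py <<'E'
# usage: go.py x y z jawdeg -> prints travel in tool axes/40mm and turn
import sys;from workcell import *;import numpy as np
from scipy.spatial.transform import Rotation as Ro
s=get_state();q=s['orientation'];R=Ro.from_quat([q[1],q[2],q[3],q[0]]).as_matrix()
jaw=np.degrees(np.arctan2(R[1,1],R[0,1]));p=s['tcp_pos']
print('t',round(s['clock'],1),'tcp',p.round(4),'jaw',round(jaw,2),'gap',round(s['finger_gap'],4),'F',np.round(s['wrist_force'],1),'q6',round(s['joint_pos'][5],2))
if len(sys.argv)>3:
    x,y,z,a=map(float,sys.argv[1:5]);u=R.T@(np.array([x,y,z])-p)/.04
    d=(jaw-a+180)%360-180;print('travel',u.round(3),'turn',np.radians(d).round(3))
E
python3 -m crank '{"travel":[[-4.43,-2.47,-0.17],[-4.43,-2.47,-0.17],[-4.43,-2.47,-0.17],[-4.43,-2.47,-0.17],[-4.43,-2.47,-0.17]],"turn":[0,0,0,0,0]}'
python3 -m crank '{"travel":[[-4.43,-2.47,-0.17],[-4.43,-2.47,-0.17],[-4.43,-2.47,-0.17],[-4.43,-2.47,-0.17],[-4.43,-2.47,-0.17]],"turn":[0,0,0,0,0]}'
python3 -m crank '{"travel":[[-4.43,-2.47,-0.17],[-4.43,-2.47,-0.17],[-4.43,-2.47,-0.17],[-4.43,-2.47,-0.17],[-4.43,-2.47,-0.17]],"turn":[0,0,0,0,0]}'
python3 -m crank '{"travel":[[0,0,0],[0,0,0],[0,0,0],[0,0,0],[0,0,0]],"turn":[0.6,0.6,0.6,0.6,0.6]}'
python3 -m crank '{"travel":[[0,0,0],[0,0,0],[0,0,0],[0,0,0],[0,0,0]],"turn":[0.5,0.5,0.5,0.5,0.5]}' 40
python3 -c "
from h import *
c=snap('wrist','w1')
cv2.imwrite('pics/w1b.png',cv2.resize(c['image'][:,:,::-1],(800,600),interpolation=cv2.INTER_CUBIC))"
python3 go.py
```

```text
clock: 0.57
tcp_pos: [0.3556, 0.3618, 0.238]
orientation: [-0.0, 0.207, 0.978, -0.0]
wrist_force: [0.6, 0.4, 0.5]
finger_gap: 0.0851
clock: 0.98
tcp_pos: [0.4779, 0.1994, 0.2449]
orientation: [0.0, 0.207, 0.978, -0.0]
wrist_force: [-0.4, 0.5, 0.2]
finger_gap: 0.0854
clock: 1.4
tcp_pos: [0.6, 0.0371, 0.2514]
orientation: [-0.0, 0.207, 0.978, -0.0]
wrist_force: [0.3, 0.9, 0.2]
finger_gap: 0.0855
clock: 1.82
tcp_pos: [0.5988, 0.0393, 0.2511]
orientation: [-0.0, 0.49, 0.872, -0.0]
wrist_force: [0.4, -0.1, 1.0]
finger_gap: 0.0855
clock: 2.23
tcp_pos: [0.5987, 0.0396, 0.2513]
orientation: [-0.0, 0.689, 0.725, -0.0]
wrist_force: [0.1, -0.2, -0.2]
finger_gap: 0.0394
t 2.3 tcp [0.5987 0.0396 0.2513] jaw 3.24 gap 0.0398 F [ 0.1  0.1 -0.2] q6 1.45
```

View pics/w1b.png

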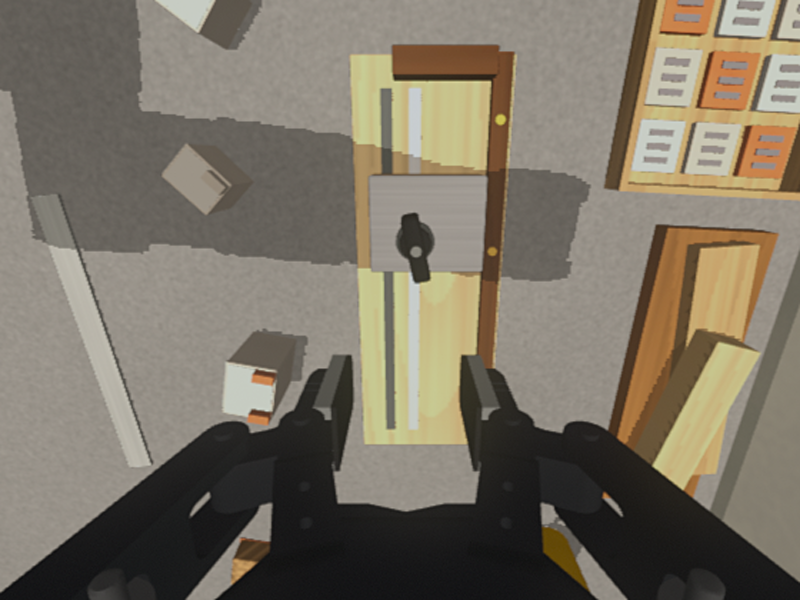

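```bash
cat > m2.py <<'E'
from h import *
W=lambda x,y,z:atz('w1',(x*.7+(-.15),y*.7-.15),z)
for n,x,y,z in [('bed-x-y',363,444,.012),('bed-x+y',350,56,.012),('fence in top far',489,80,.022),('fence in top mid',483,272,.022),('endblk in bottom L',394,80,.012),('endblk top near L',393,74,.042),('endblk top nr R',498,74,.042),('fence out far',513,80,.022),
 ('stop +y -x',370,177,.046),('stop +y +x',487,177,.046),('stop -y -x',372,271,.046),('stop -y +x',484,271,.046),('wing1',410,214,.091),('wing2',421.5,281,.091)]:
    print(n,W(x,y,z).round(4))
E
python3 m2.py
```

```text
bed-x-y [ 0.563  -0.1807  0.012 ]
bed-x+y [0.5454 0.1922 0.012 ]
fence in top far [0.6578 0.1788 0.022 ]
fence in top mid [0.67   0.0203 0.022 ]
endblk in bottom L [0.5816 0.1765 0.012 ]
endblk top near L [0.5817 0.176  0.042 ]
endblk top nr R [0.6607 0.18   0.042 ]
fence out far [0.677  0.1798 0.022 ]
stop +y -x [0.5665 0.1003 0.046 ]
stop +y +x [0.6599 0.1051 0.046 ]
stop -y -x [0.5701 0.0227 0.046 ]
stop -y +x [0.6659 0.0275 0.046 ]
wing1 [0.5993 0.0785 0.091 ]
wing2 [0.6106 0.0291 0.091 ]
```

```bash
python3 go.py .605 .052 .061 12.9
```

```text
t 2.3 tcp [0.5987 0.0396 0.2513] jaw 3.24 gap 0.0398 F [ 0.1  0.1 -0.2] q6 1.45
travel [0.3   0.177 4.758] turn -0.169
```

```bash

python3 -m crank '{"travel":[[0.3,0.18,0],[0.3,0.18,1],[0.3,0.18,2],[0.3,0.18,3],[0.3,0.18,3.5]],"turn":[-0.17,-0.17,-0.17,-0.17,-0.17]}' 40
python3 -m crank '{"travel":[[0,0,0.7],[0,0,1.26],[0,0,1.26],[0,0,1.26]],"turn":[0,0,0,0]}' 
python3 -m crank '{"travel":[[0,0,0],[0,0,0],[0,0,0],[0,0,0],[0,0,0]],"turn":[0,0,0,0,0]}' 0 60
python3 go.py
```

```text
clock: 2.7
tcp_pos: [0.6025, 0.0522, 0.1067]
orientation: [-0.003, 0.622, 0.783, -0.002]
wrist_force: [-0.5, -0.4, -1.3]
finger_gap: 0.0401
clock: 3.03
tcp_pos: [0.6041, 0.052, 0.0602]
orientation: [-0.001, 0.623, 0.782, -0.001]
wrist_force: [-0.1, -0.1, 0.2]
finger_gap: 0.0399
clock: 3.45
tcp_pos: [0.6056, 0.0518, 0.0643]
orientation: [0.001, 0.623, 0.782, 0.0]
wrist_force: [-5.3, -0.5, 6.1]
finger_gap: 0.013
t 3.5 tcp [0.6056 0.0518 0.0643] jaw 12.9 gap 0.013 F [-5.3 -0.5  6.1] q6 1.3
```

```bash

python3 -m crank '{"travel":[[0,0,0],[0,0,0],[0,0,0],[0,0,0],[0,0,0]],"turn":[-0.1,-0.2,-0.3,-0.4,-0.5]}'
python3 -m crank '{"travel":[[0,0,0],[0,0,0],[0,0,0],[0,0,0],[0,0,0]],"turn":[-0.1,-0.2,-0.3,-0.4,-0.5]}'
python3 -m crank '{"travel":[[0,0,0],[0,0,0],[0,0,0],[0,0,0],[0,0,0]],"turn":[-0.1,-0.2,-0.3,-0.39,-0.39]}'
python3 -c "
from workcell import *;s=get_state();print(s['ft_torque'])"
python3 go.py
```

```text
clock: 3.87
tcp_pos: [0.6058, 0.052, 0.0643]
orientation: [0.001, 0.408, 0.913, 0.001]
wrist_force: [-6.1, -0.2, 5.1]
finger_gap: 0.0131
clock: 4.28
tcp_pos: [0.6059, 0.0523, 0.0643]
orientation: [0.001, 0.17, 0.986, 0.001]
wrist_force: [-4.6, 0.9, 5.8]
finger_gap: 0.0132
clock: 4.7
tcp_pos: [0.606, 0.0524, 0.0644]
orientation: [0.001, -0.024, 1.0, 0.0]
wrist_force: [-4.5, 0.7, 6.6]
finger_gap: 0.013
[0.33472561 0.94312661 0.07456842]
t 4.7 tcp [0.606  0.0524 0.0644] jaw 92.76 gap 0.013 F [-4.5  0.7  6.6] q6 -0.09
```

```bash

python3 -m crank '{"travel":[[0,0,0],[0,0,0]],"turn":[-0.04,-0.04]}'
python3 -c "
from workcell import *;s=get_state();print(s['ft_torque'])"
python3 -m crank '{"travel":[[0,-0.6,0],[0,-1.2,0],[0,-1.8,0],[0,-2.4,0],[0,-3,0]],"turn":[0,0,0,0,0]}'
python3 -m crank '{"travel":[[0,-0.5,0],[0,-0.9,0],[0,-1.2,0],[0,-1.35,0],[0,-1.35,0]],"turn":[0,0,0,0,0]}'
python3 go.py
```

```text
clock: 4.87
tcp_pos: [0.606, 0.0523, 0.0644]
orientation: [0.001, -0.042, 0.999, 0.0]
wrist_force: [-5.1, 1.2, 6.2]
finger_gap: 0.0131
[ 0.3518877   0.95104968 -0.93961387]
clock: 5.28
tcp_pos: [0.6124, -0.068, 0.0643]
orientation: [-0.002, -0.041, 0.999, 0.0]
wrist_force: [-14.8, 1.8, 15.1]
finger_gap: 0.0129
clock: 5.7
tcp_pos: [0.6153, -0.1237, 0.0643]
orientation: [-0.004, -0.04, 0.999, -0.001]
wrist_force: [-17.8, -2.0, 16.4]
finger_gap: 0.0131
t 5.7 tcp [ 0.6153 -0.1237  0.0643] jaw 94.53 gap 0.0131 F [-17.8  -2.   16.4] q6 -0.4
```

```bash

python3 -m crank '{"travel":[[0.06,-0.05,-0.1],[0.06,-0.1,-0.1],[0.06,-0.15,-0.1],[0.06,-0.2,-0.1]],"turn":[0.03,0.03,0.03,0.03]}'
python3 go.py
```

```text
clock: 6.03
tcp_pos: [0.6151, -0.1245, 0.0645]
orientation: [-0.003, -0.028, 1.0, 0.005]
wrist_force: [-4.9, 17.6, -3.0]
finger_gap: 0.0128
t 6.0 tcp [ 0.6151 -0.1245  0.0645] jaw 93.22 gap 0.0128 F [-4.9 17.6 -3. ] q6 -0.39
```

```bash

python3 -m crank '{"travel":[[0,0.2,0],[0,0.2,0],[0,0.2,-0.5],[0,0.2,-1.5],[0,0.2,-2.5]],"turn":[0,0,0,0,0]}' 45
python3 -m crank '{"travel":[[0,0,-0.9],[0,0,-1.6],[0,0,-1.6]],"turn":[0,0,0]}' 85
python3 go.py .4645 -.086 .20 167
python3 - <<'E'
from h import *
W=lambda x,y,z:atz('w1',(x*.7-.15,y*.7-.15),z)
for q,z in (([(228,363),(221,411),(268,424),(276,376)],.068),([(187,143),(233,180),(207,214),(162,180)],.052)):
    q=np.array([W(*p,z) for p in q])[:,:2];e=np.roll(q,-1,0)-q
    print(q.mean(0).round(4),np.linalg.norm(e,axis=1).round(3),np.degrees(np.arctan2(e[:,1],e[:,0])).round(0))
E
```

```text
clock: 6.45
tcp_pos: [0.6177, -0.122, 0.1668]
orientation: [-0.0, -0.027, 1.0, -0.0]
wrist_force: [1.5, -0.1, 1.1]
finger_gap: 0.0448
clock: 6.7
tcp_pos: [0.6219, -0.1234, 0.2393]
orientation: [0.008, -0.027, 1.0, -0.003]
wrist_force: [-0.2, -0.5, 1.2]
finger_gap: 0.0788
t 6.7 tcp [ 0.6219 -0.1234  0.2393] jaw 93.09 gap 0.0788 F [-0.2 -0.5  1.2] q6 -0.38
travel [3.894 1.151 0.917] turn -1.29
[ 0.4652 -0.0894] [0.05  0.043 0.05  0.042] [-102.  -16.   79.  165.]
[0.4314 0.0917] [0.042 0.036 0.041 0.037] [ -38. -130.  143.   52.]
```

```bash

python3 -m crank '{"travel":[[3.9,1.1,0.9],[3.9,1.1,0.9],[3.9,1.1,0.9],[3.9,1.1,0.9],[3.9,1.1,0.9]],"turn":[0,0,0,0,0]}' 85
python3 -m crank '{"travel":[[0,0,0],[0,0,0],[0,0,0],[0,0,0],[0,0,0]],"turn":[-0.6,-0.6,-0.6,-0.6,-0.6]}'
python3 -m crank '{"travel":[[0,0,0],[0,0,0],[0,0,0],[0,0,0],[0,0,0],[0,0,0]],"turn":[-0.6,-0.6,-0.6,-0.6,-0.6,-0.6]}' | tail -1
python3 -m crank '{"travel":[[0,0,0],[0,0,0],[0,0,0],[0,0,0],[0,0,0]],"turn":[-0.6,-0.6,-0.6,-0.6,-0.6]}'|tail -1
python3 go.py .465 -.088 .020 166.5
python3 -c "
from h import *
c=snap('wrist','w2')
cv2.imwrite('pics/w2b.png',cv2.resize(c['image'][:,:,::-1],(800,600),interpolation=cv2.INTER_CUBIC))"
```

```text
clock: 7.12
tcp_pos: [0.4481, -0.0821, 0.1895]
orientation: [-0.007, -0.027, 1.0, 0.002]
wrist_force: [-2.2, 1.3, -1.8]
finger_gap: 0.0851
clock: 7.53
tcp_pos: [0.461, -0.0868, 0.1948]
orientation: [0.001, -0.324, 0.946, -0.001]
wrist_force: [0.0, 0.0, 0.2]
finger_gap: 0.0853
finger_gap: 0.0852
t 8.0 tcp [ 0.461  -0.0868  0.1947] jaw 162.18 gap 0.0852 F [ 0.2 -0.5 -0.3] q6 -1.62
travel [-0.005 -0.088  4.368] turn -0.075schema error: expected 1 to 5 rows
```

View pics/w2b.png

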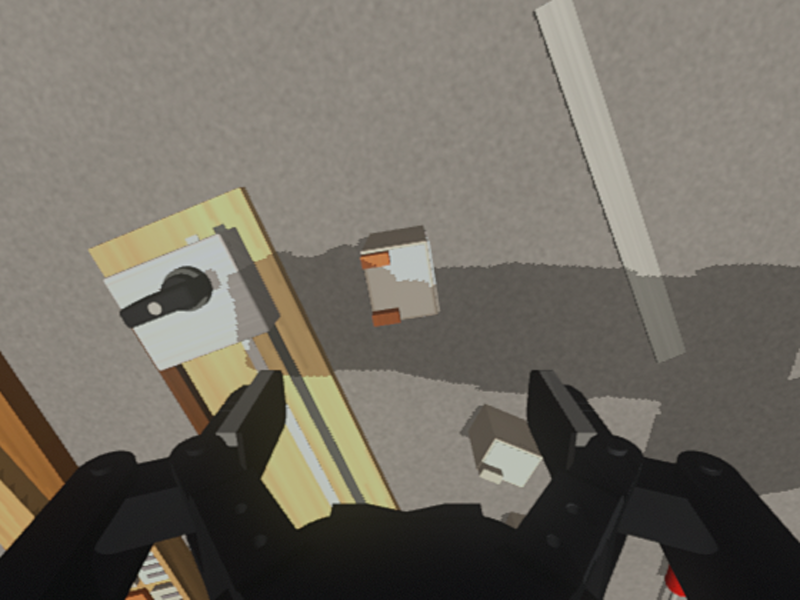

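```bash
cat > quad.py <<'E'
import sys;from h import *
# quad.py pic z x,y*4 (800-wide coords)
f,z=sys.argv[1],float(sys.argv[2]);q=np.array([atz(f,[float(v)*.7-.15 for v in p.split(',')],z) for p in sys.argv[3:]])[:,:2];e=np.roll(q,-1,0)-q
print(q.mean(0).round(4),np.linalg.norm(e,axis=1).round(3),np.degrees(np.arctan2(e[:,1],e[:,0])).round(1))
E
python3 quad.py w2 .068 361,250 427,240 438,312 372,322
```

```text
[ 0.4658 -0.0878] [0.044 0.05  0.046 0.051] [ 170.9   81.6   -8.5 -101.1]
```

```bash

python3 -m crank '{"travel":[[0,-0.12,0.8],[0,-0.12,1.7],[0,-0.12,2.6],[0,-0.12,3.4],[0,-0.12,4]],"turn":[-0.12,-0.12,-0.12,-0.12,-0.12]}' 85
python3 -m crank '{"travel":[[0,0,0.37],[0,0,0.37]],"turn":[0,0]}'
python3 -m crank '{"travel":[[0,0,0],[0,0,0],[0,0,0],[0,0,0],[0,0,0]],"turn":[0,0,0,0,0]}' 0 40
python3 go.py
```

```text
clock: 8.42
tcp_pos: [0.4643, -0.0878, 0.0319]
orientation: [0.0, -0.633, 0.774, -0.0]
wrist_force: [0.6, 0.0, -0.5]
finger_gap: 0.085
clock: 8.58
tcp_pos: [0.4628, -0.0872, 0.0162]
orientation: [-0.001, -0.633, 0.774, 0.001]
wrist_force: [-0.7, 0.8, -0.0]
finger_gap: 0.085
clock: 9.0
tcp_pos: [0.4659, -0.0881, 0.0203]
orientation: [0.001, -0.634, 0.773, -0.002]
wrist_force: [0.6, 0.3, 7.8]
finger_gap: 0.0442
t 9.0 tcp [ 0.4659 -0.0881  0.0203] jaw 168.67 gap 0.0442 F [0.6 0.3 7.8] q6 -1.73
```

```bash

python3 -m crank '{"travel":[[0,0,-0.4],[0,0,-1],[0,0,-1.6],[0,0,-2],[0,0,-2]],"turn":[0,0,0,0,0]}'
python3 go.py .6363 .1426 .10 183
```

```text
clock: 9.42
tcp_pos: [0.4669, -0.0884, 0.1025]
orientation: [0.002, -0.634, 0.773, -0.003]
wrist_force: [0.9, -0.1, -1.2]
finger_gap: 0.0441
t 9.4 tcp [ 0.4669 -0.0884  0.1025] jaw 168.67 gap 0.0441 F [ 0.9 -0.1 -1.2] q6 -1.73
travel [-6.495 -3.018  0.076] turn -0.25
```

```bash

python3 -m crank '{"travel":[[-0.8,-0.4,0],[-1.6,-0.8,0],[-2.4,-1.15,0],[-3.2,-1.5,0],[-3.9,-1.8,0]],"turn":[0,0,0,0,0]}'
python3 -m crank '{"travel":[[-0.8,-0.4,0],[-1.6,-0.8,0],[-2.3,-1.1,0],[-2.6,-1.22,0],[-2.6,-1.22,0]],"turn":[-0.1,-0.2,-0.25,-0.25,-0.25]}'
python3 -m crank '{"travel":[[0,0,0]],"turn":[0]}'
python3 go.py .6363 .1426 .034 183
```

```text
clock: 9.83
tcp_pos: [0.5662, 0.0531, 0.0977]
orientation: [0.0, -0.634, 0.773, 0.0]
wrist_force: [0.1, -0.3, -0.8]
finger_gap: 0.044
clock: 10.25
tcp_pos: [0.6348, 0.1466, 0.0971]
orientation: [-0.0, 0.727, -0.687, -0.0]
wrist_force: [0.1, -0.5, -1.0]
finger_gap: 0.0445
clock: 10.33
tcp_pos: [0.633, 0.1442, 0.0971]
orientation: [0.001, 0.726, -0.688, -0.001]
wrist_force: [-0.6, 0.3, -1.6]
finger_gap: 0.0442
t 10.3 tcp [0.633  0.1442 0.0971] jaw -176.93 gap 0.0442 F [-0.6  0.3 -1.6] q6 -1.52
travel [ 0.045 -0.082  1.577] turn 0.001
```

```bash

python3 -m crank '{"travel":[[0.05,-0.07,0.4],[0.05,-0.07,0.8],[0.05,-0.07,1.2],[0.05,-0.07,1.5],[0.05,-0.07,1.55]],"turn":[0,0,0,0,0]}'
python3 -m crank '{"travel":[[0,0,0.04],[0,0,0.06],[0,0,0.06]],"turn":[0,0,0]}'
python3 go.py
```

```text
clock: 10.75
tcp_pos: [0.6339, 0.1405, 0.0336]
orientation: [0.002, 0.725, -0.689, -0.002]
wrist_force: [-0.4, 0.5, -1.9]
finger_gap: 0.0442
clock: 11.0
tcp_pos: [0.6372, 0.1417, 0.035]
orientation: [-0.001, 0.725, -0.688, 0.0]
wrist_force: [-0.2, 0.1, -1.4]
finger_gap: 0.0444
t 11.0 tcp [0.6372 0.1417 0.035 ] jaw -177.02 gap 0.0444 F [-0.2  0.1 -1.4] q6 -1.53
```

```bash

python3 -m crank '{"travel":[[0,0,0.05],[0,0,0.07],[0,0,0.07]],"turn":[0,0,0]}'
python3 -m crank '{"travel":[[-0.08,0,0],[-0.16,0,0],[-0.2,0,0],[-0.2,0,0]],"turn":[0,0,0,0]}'
python3 go.py
```

```text
clock: 11.25
tcp_pos: [0.6374, 0.142, 0.0324]
orientation: [-0.001, 0.725, -0.688, 0.001]
wrist_force: [0.1, -0.6, 2.2]
finger_gap: 0.0437
clock: 11.58
tcp_pos: [0.6372, 0.15, 0.0324]
orientation: [-0.001, 0.725, -0.688, 0.001]
wrist_force: [0.3, -2.6, 5.4]
finger_gap: 0.0437
t 11.6 tcp [0.6372 0.15   0.0324] jaw -176.99 gap 0.0437 F [ 0.3 -2.6  5.4] q6 -1.51
```

```bash

python3 -m crank '{"travel":[[-0.05,0,0],[-0.1,0,0],[-0.1,0,0]],"turn":[0,0,0]}'; python3 go.py
python3 -m crank '{"travel":[[0,-0.05,0],[0,-0.1,0],[0,-0.1,0]],"turn":[0,0,0]}'; python3 go.py
```

```text
clock: 11.83
tcp_pos: [0.6371, 0.1514, 0.0326]
orientation: [0.001, 0.725, -0.689, 0.003]
wrist_force: [-0.5, -11.1, 7.7]
finger_gap: 0.0438
t 11.8 tcp [0.6371 0.1514 0.0326] jaw -177.12 gap 0.0438 F [ -0.5 -11.1   7.7] q6 -1.51
clock: 12.08
tcp_pos: [0.6375, 0.1513, 0.0325]
orientation: [0.003, 0.725, -0.689, 0.0]
wrist_force: [-10.0, -11.9, 16.3]
finger_gap: 0.044
t 12.1 tcp [0.6375 0.1513 0.0325] jaw -177.09 gap 0.044 F [-10.  -11.9  16.3] q6 -1.51
```

```bash

python3 -m crank '{"travel":[[0.05,0.05,-0.05],[0.05,0.05,-0.05]],"turn":[0,0]}'
python3 -m crank '{"travel":[[0,0,0],[0,0,0],[0,0,0],[0,0,-0.5],[0,0,-1.5]],"turn":[0,0,0,0,0]}' 85
python3 -m crank '{"travel":[[0,0,-0.8],[0,0,-1.6],[0,0,-1.8],[0,0,-1.8]],"turn":[0,0,0,0]}'
python3 go.py .431 .092 .17 140
python3 -c "
from h import *
c=snap('wrist','w3');c=snap('scene','s3')
cv2.imwrite('pics/w3b.png',cv2.resize(cv2.imread('pics/w3.png'),(800,600),interpolation=cv2.INTER_CUBIC))"
```

```text
clock: 12.25
tcp_pos: [0.6373, 0.1513, 0.0332]
orientation: [0.001, 0.725, -0.689, -0.0]
wrist_force: [-1.2, -5.3, 0.6]
finger_gap: 0.0439
clock: 12.67
tcp_pos: [0.634, 0.1522, 0.0879]
orientation: [0.004, 0.726, -0.688, -0.004]
wrist_force: [-0.6, -0.6, 0.1]
finger_gap: 0.0849
clock: 13.0
tcp_pos: [0.6404, 0.1529, 0.1691]
orientation: [-0.003, 0.726, -0.688, 0.002]
wrist_force: [0.8, 0.2, -1.0]
finger_gap: 0.0849
t 13.0 tcp [0.6404 0.1529 0.1691] jaw -176.96 gap 0.0849 F [ 0.8  0.2 -1. ] q6 -1.51
travel [ 1.242  5.308 -0.061] turn 0.751
```

View pics/w3b.png

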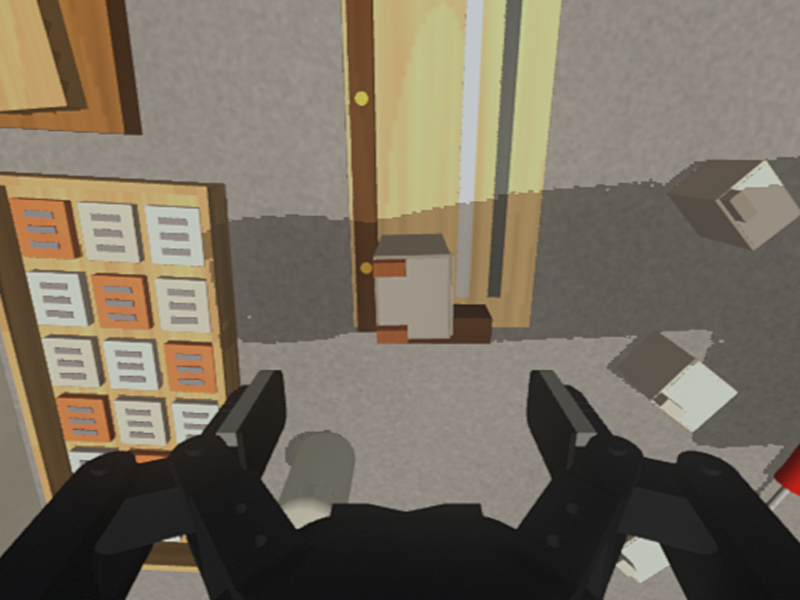

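```bash

python3 -m crank '{"travel":[[1.2,5.3,0],[1.2,5.3,0],[1.2,5.3,0],[1.2,5.3,0],[1.2,5.3,0]],"turn":[0,0,0,0,0]}' 
python3 -m crank '{"travel":[[0,0.1,0],[0,0.1,0],[0,0.1,0],[0,0.1,0],[0,0.1,0]],"turn":[0.6,0.6,0.6,0.6,0.6]}'
python3 -m crank '{"travel":[[0,0,0],[0,0,0],[0,0,0],[0,0,0]],"turn":[0.15,0.15,0.15,0.15]}'
python3 go.py .431 .092 .17 140
python3 -c "
from h import *
c=snap('wrist','w4')
cv2.imwrite('pics/w4b.png',cv2.resize(cv2.imread('pics/w4.png'),(800,600),interpolation=cv2.INTER_CUBIC))"
```

```text
clock: 13.52
tcp_pos: [0.4339, 0.0951, 0.1623]
orientation: [0.002, 0.726, -0.688, -0.002]
wrist_force: [0.1, -0.1, 0.4]
finger_gap: 0.0851
clock: 13.93
tcp_pos: [0.4318, 0.0952, 0.1631]
orientation: [-0.002, -0.487, 0.873, 0.001]
wrist_force: [0.6, 0.5, 0.0]
finger_gap: 0.0848
clock: 14.27
tcp_pos: [0.4328, 0.0952, 0.1641]
orientation: [-0.001, -0.424, 0.906, 0.001]
wrist_force: [-0.3, -0.1, -0.2]
finger_gap: 0.0855
t 14.3 tcp [0.4328 0.0952 0.1641] jaw 140.2 gap 0.0855 F [-0.3 -0.1 -0.2] q6 -0.84
travel [ 0.09  -0.017 -0.147] turn 0.003
```

View pics/w4b.png

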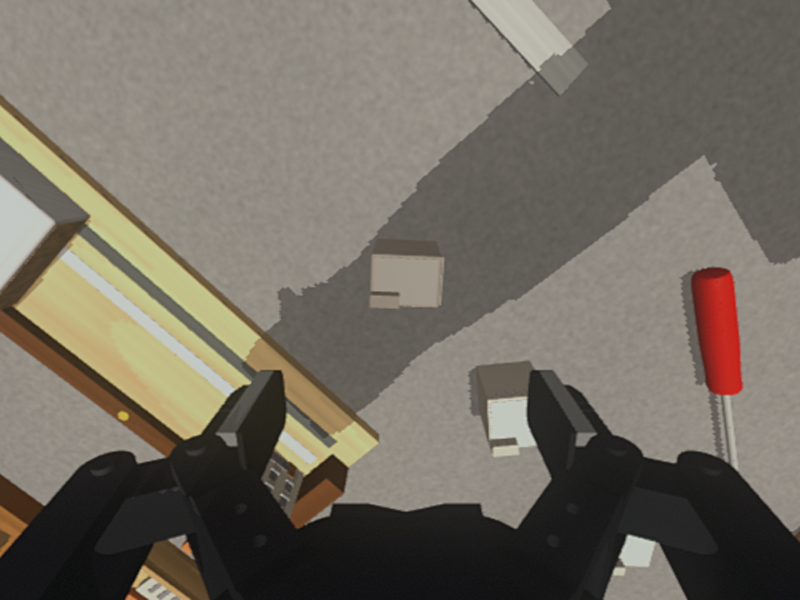

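```bash
python3 quad.py w4 .052 371,253 443,258 441,306 370,306; python3 quad.py w4 .052 371,255 443,256 440,307 371,303; python3 go.py .431 .092 .02 140
```

```text
[0.4299 0.092 ] [0.045 0.032 0.046 0.035] [ 136.1   49.4  -39.8 -132.3]
[0.4296 0.0917] [0.045 0.034 0.044 0.032] [ 139.4   48.4  -43.3 -131.3]
t 14.3 tcp [0.433  0.0952 0.1644] jaw 140.17 gap 0.085 F [ 0.  -0.3  0.3] q6 -0.84
travel [ 0.09  -0.018  3.61 ] turn 0.003
```

```bash

python3 -m crank '{"travel":[[0.11,0,0.8],[0.11,0,1.6],[0.11,0,2.5],[0.11,0,3.2],[0.11,0,3.6]],"turn":[0.02,0.02,0.02,0.02,0.02]}' 85
python3 -m crank '{"travel":[[0,0,0],[0,0,0]],"turn":[0,0]}'
python3 -m crank '{"travel":[[0,0,0],[0,0,0],[0,0,0],[0,0,0],[0,0,0]],"turn":[0,0,0,0,0]}' 0 40
python3 go.py
python3 -m crank '{"travel":[[0,0,-0.4],[0,0,-1],[0,0,-1.6],[0,0,-2],[0,0,-2]],"turn":[0,0,0,0,0]}'
python3 go.py .627 .087 .10 183
```

```text
clock: 14.73
tcp_pos: [0.4283, 0.0917, 0.0182]
orientation: [-0.002, -0.415, 0.91, 0.001]
wrist_force: [-0.6, -0.5, -0.5]
finger_gap: 0.0848
clock: 14.9
tcp_pos: [0.4297, 0.0918, 0.0207]
orientation: [-0.001, -0.414, 0.91, 0.001]
wrist_force: [1.0, -0.4, 0.1]
finger_gap: 0.0854
clock: 15.32
tcp_pos: [0.4321, 0.0919, 0.0227]
orientation: [0.001, -0.414, 0.91, -0.0]
wrist_force: [-0.7, 0.3, 6.1]
finger_gap: 0.0432
t 15.3 tcp [0.4321 0.0919 0.0227] jaw 138.9 gap 0.0432 F [-0.7  0.3  6.1] q6 -0.83
clock: 15.73
tcp_pos: [0.4334, 0.0919, 0.1049]
orientation: [0.003, -0.414, 0.91, -0.001]
wrist_force: [0.3, 0.1, -0.7]
finger_gap: 0.0439
t 15.7 tcp [0.4334 0.0919 0.1049] jaw 138.9 gap 0.0439 F [ 0.3  0.1 -0.7] q6 -0.83
travel [-3.089 -3.728  0.154] turn -0.77
```

```bash

python3 -m crank '{"travel":[[-0.5,-0.6,-0.2],[-1,-1.3,-0.2],[-1.3,-1.9,-0.2],[-1.6,-2.4,-0.2],[-1.6,-2.4,-0.2]],"turn":[-0.12,-0.24,-0.36,-0.48,-0.6]}'
python3 -m crank '{"travel":[[0,0,0],[0,0,0],[0,0,0]],"turn":[-0.1,-0.17,-0.17]}'
python3 go.py .6363 .0983 .10 183
```

```text
clock: 16.15
tcp_pos: [0.5498, 0.0758, 0.1085]
orientation: [0.001, -0.666, 0.746, -0.001]
wrist_force: [1.2, 0.6, -1.8]
finger_gap: 0.0434
clock: 16.4
tcp_pos: [0.5446, 0.0768, 0.108]
orientation: [0.001, 0.726, -0.688, -0.001]
wrist_force: [-0.3, -0.1, -0.9]
finger_gap: 0.0431
t 16.4 tcp [0.5446 0.0768 0.108 ] jaw -176.91 gap 0.0431 F [-0.3 -0.1 -0.9] q6 -1.63
travel [-0.412 -2.318  0.196] turn 0.002
```

```bash

python3 -m crank '{"travel":[[-0.2,-0.8,0],[-0.4,-1.6,0],[-0.42,-2.3,0],[-0.42,-2.3,0.3],[-0.42,-2.3,0.7]],"turn":[0,0,0,0,0]}'
python3 -m crank '{"travel":[[0,0,0.4],[0,0,0.8],[0,0,1],[0,0,1]],"turn":[0,0,0,0]}'
python3 go.py .6363 .0983 .0345 183
```

```text
clock: 16.82
tcp_pos: [0.639, 0.0988, 0.0815]
orientation: [-0.001, 0.725, -0.689, 0.001]
wrist_force: [-0.4, 0.4, -1.1]
finger_gap: 0.0438
clock: 17.15
tcp_pos: [0.6339, 0.0985, 0.0384]
orientation: [0.002, 0.725, -0.689, -0.002]
wrist_force: [-1.0, -0.5, -1.1]
finger_gap: 0.0432
t 17.1 tcp [0.6339 0.0985 0.0384] jaw -177.07 gap 0.0432 F [-1.  -0.5 -1.1] q6 -1.59
travel [ 0.007 -0.059  0.096] turn -0.001
```

```bash

python3 -m crank '{"travel":[[0,0,0.08],[0,0,0.12],[0,0,0.12]],"turn":[0,0,0]}'; python3 go.py
python3 -m crank '{"travel":[[-0.08,0,0],[-0.16,0,0],[-0.25,0,0],[-0.32,0,0],[-0.32,0,0]],"turn":[0,0,0,0,0]}'; python3 go.py
```

```text
clock: 17.4
tcp_pos: [0.6367, 0.0985, 0.0372]
orientation: [-0.0, 0.725, -0.688, 0.0]
wrist_force: [0.5, 0.1, -0.8]
finger_gap: 0.0436
t 17.4 tcp [0.6367 0.0985 0.0372] jaw -177.02 gap 0.0436 F [ 0.5  0.1 -0.8] q6 -1.59
clock: 17.82
tcp_pos: [0.6357, 0.1109, 0.0371]
orientation: [0.0, 0.725, -0.688, 0.001]
wrist_force: [-0.6, -4.0, 1.0]
finger_gap: 0.0435
t 17.8 tcp [0.6357 0.1109 0.0371] jaw -176.99 gap 0.0435 F [-0.6 -4.   1. ] q6 -1.57
```

```bash

python3 -m crank '{"travel":[[0.03,0,0.05],[0.03,0,0.08],[0.03,0,0.08]],"turn":[0,0,0]}'; python3 go.py
python3 -m crank '{"travel":[[0,-0.05,0],[0,-0.1,0],[0,-0.1,0]],"turn":[0,0,0]}'; python3 go.py
python3 -m crank '{"travel":[[-0.05,0,0],[-0.08,0,0],[-0.08,0,0]],"turn":[0,0,0]}'; python3 go.py
```

```text
clock: 18.07
tcp_pos: [0.6361, 0.1104, 0.0347]
orientation: [-0.001, 0.725, -0.688, 0.0]
wrist_force: [-1.9, -0.6, 7.6]
finger_gap: 0.0436
t 18.1 tcp [0.6361 0.1104 0.0347] jaw -176.99 gap 0.0436 F [-1.9 -0.6  7.6] q6 -1.58
clock: 18.32
tcp_pos: [0.6389, 0.1107, 0.0347]
orientation: [-0.0, 0.725, -0.688, -0.0]
wrist_force: [-4.9, -1.4, 9.0]
finger_gap: 0.0432
t 18.3 tcp [0.6389 0.1107 0.0347] jaw -176.98 gap 0.0432 F [-4.9 -1.4  9. ] q6 -1.58
clock: 18.57
tcp_pos: [0.6391, 0.1111, 0.0348]
orientation: [0.002, 0.725, -0.689, 0.002]
wrist_force: [-4.6, -9.1, 9.3]
finger_gap: 0.0439
t 18.6 tcp [0.6391 0.1111 0.0348] jaw -177.06 gap 0.0439 F [-4.6 -9.1  9.3] q6 -1.57
```

```bash

python3 -m crank '{"travel":[[0,-0.05,-0.03],[0,-0.08,-0.03],[0,-0.08,-0.03]],"turn":[0,0,0]}'; python3 go.py
python3 -m crank '{"travel":[[0.04,0.06,-0.03],[0.04,0.06,-0.03]],"turn":[0,0]}'
python3 -m crank '{"travel":[[0,0,0],[0,0,0],[0,0,0],[0,0,-0.5],[0,0,-1.5]],"turn":[0,0,0,0,0]}' 85
python3 -m crank '{"travel":[[0,0,-0.8],[0,0,-1.6],[0,0,-1.8],[0,0,-1.8]],"turn":[0,0,0,0]}'
python3 go.py .437 .223 .17 140
```

```text
clock: 18.82
tcp_pos: [0.6403, 0.1112, 0.0348]
orientation: [0.003, 0.725, -0.689, -0.0]
wrist_force: [-8.1, -9.4, 8.4]
finger_gap: 0.0434
t 18.8 tcp [0.6403 0.1112 0.0348] jaw -177.06 gap 0.0434 F [-8.1 -9.4  8.4] q6 -1.57
clock: 18.98
tcp_pos: [0.6397, 0.1112, 0.0357]
orientation: [0.0, 0.725, -0.689, 0.0]
wrist_force: [-1.3, -4.4, 0.3]
finger_gap: 0.0435
clock: 19.4
tcp_pos: [0.6364, 0.1122, 0.0907]
orientation: [0.004, 0.726, -0.688, -0.004]
wrist_force: [0.8, 0.4, 0.2]
finger_gap: 0.0848
clock: 19.73
tcp_pos: [0.6427, 0.1126, 0.1717]
orientation: [-0.003, 0.726, -0.688, 0.002]
wrist_force: [0.3, 0.6, -0.5]
finger_gap: 0.0852
t 19.7 tcp [0.6427 0.1126 0.1717] jaw -176.96 gap 0.0852 F [ 0.3  0.6 -0.5] q6 -1.57
travel [-3.029  4.988  0.006] turn 0.751
```

```bash

python3 -m crank '{"travel":[[-2.5,4.2,0],[-2.5,4.2,0],[-2.5,4.2,0],[-2.5,4.2,0],[-2.5,4.2,0]],"turn":[0,0,0,0,0]}' 
python3 -m crank '{"travel":[[-0.5,0.9,0],[-0.5,0.9,0],[-0.5,0.9,0],[-0.5,0.9,0],[-0.5,0.9,0]],"turn":[0.6,0.6,0.6,0.6,0.6]}'
python3 -m crank '{"travel":[[0,0,0],[0,0,0],[0,0,0],[0,0,0]],"turn":[0.15,0.15,0.15,0.15]}'
python3 go.py .437 .223 .17 140
python3 -c "
from h import *
c=snap('wrist','w5')
cv2.imwrite('pics/w5b.png',cv2.resize(cv2.imread('pics/w5.png'),(800,600),interpolation=cv2.INTER_CUBIC))"
```

```text
clock: 20.15
tcp_pos: [0.4626, 0.2039, 0.1654]
orientation: [0.002, 0.726, -0.688, -0.002]
wrist_force: [-0.4, 1.2, 0.6]
finger_gap: 0.0851
clock: 20.57
tcp_pos: [0.4288, 0.2213, 0.1659]
orientation: [-0.001, -0.487, 0.873, 0.0]
wrist_force: [0.7, -0.0, -0.4]
finger_gap: 0.0849
clock: 20.9
tcp_pos: [0.4297, 0.221, 0.1667]
orientation: [-0.001, -0.424, 0.906, 0.0]
wrist_force: [0.9, 0.8, -0.0]
finger_gap: 0.0848
t 20.9 tcp [0.4297 0.221  0.1667] jaw 140.2 gap 0.0848 F [ 0.9  0.8 -0. ] q6 -0.57
travel [-0.155 -0.108 -0.082] turn 0.003
```

View pics/w5b.png

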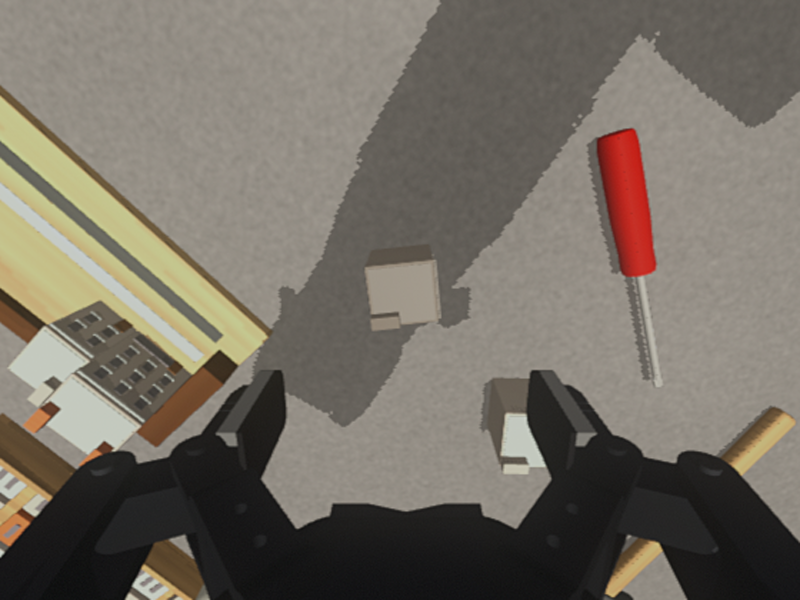

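```bash
python3 quad.py w5 .052 365,267 436,260 440,322 370,328; python3 go.py .436 .222 .02 140
```

```text
[0.435 0.224] [0.045 0.042 0.046 0.042] [ 146.    55.   -34.5 -127. ]
t 20.9 tcp [0.4299 0.221  0.167 ] jaw 140.17 gap 0.0849 F [-0.1  0.2 -0.2] q6 -0.57
travel [-0.121 -0.104  3.674] turn 0.003
```

```bash
cd pics; python3 -c "
import cv2,numpy as np
a=cv2.imread('w5.png')[160:340,230:420].astype(float);a=np.clip(a*1.5,0,255).astype('uint8')
cv2.imwrite('w5c.png',cv2.resize(a,None,fx=3.3,fy=3.3,interpolation=cv2.INTER_CUBIC))"
```

```text
(no output)
```

View pics/w5c.png

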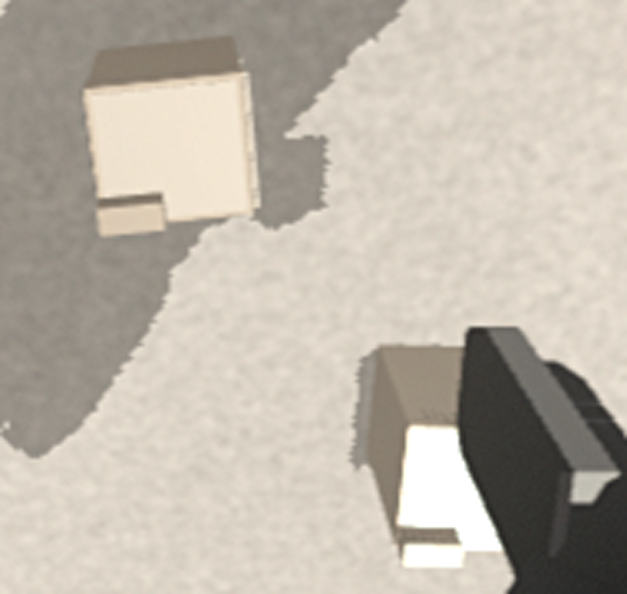

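```bash

python3 -m crank '{"travel":[[-0.13,-0.06,0.8],[-0.13,-0.06,1.6],[-0.13,-0.06,2.5],[-0.13,-0.06,3.2],[-0.13,-0.06,3.67]],"turn":[-0.085,-0.085,-0.085,-0.085,-0.085]}' 85
python3 -m crank '{"travel":[[0,0,0],[0,0,0]],"turn":[0,0]}' |sed -n 2p
python3 -m crank '{"travel":[[0,0,0],[0,0,0],[0,0,0],[0,0,0],[0,0,0]],"turn":[0,0,0,0,0]}' 0 40
python3 go.py
python3 -m crank '{"travel":[[0,0,-0.4],[0,0,-1],[0,0,-1.6],[0,0,-2.2],[0,0,-2.6]],"turn":[0,0,0,0,0]}'
python3 go.py .54 .04 .115 183
```

```text
clock: 21.37
tcp_pos: [0.4336, 0.2229, 0.0179]
orientation: [-0.002, -0.462, 0.887, 0.0]
wrist_force: [-1.3, 0.9, 0.4]
finger_gap: 0.085
tcp_pos: [0.4344, 0.2232, 0.0201]
clock: 21.95
tcp_pos: [0.4368, 0.224, 0.0225]
orientation: [0.002, -0.461, 0.887, -0.0]
wrist_force: [-0.7, -0.1, 7.3]
finger_gap: 0.0434
t 21.9 tcp [0.4368 0.224  0.0225] jaw 144.91 gap 0.0434 F [-0.7 -0.1  7.3] q6 -0.65
clock: 22.37
tcp_pos: [0.4362, 0.2238, 0.1275]
orientation: [0.001, -0.461, 0.887, -0.0]
wrist_force: [0.1, 0.1, -2.2]
finger_gap: 0.0431
t 22.4 tcp [0.4362 0.2238 0.1275] jaw 144.91 gap 0.0431 F [ 0.1  0.1 -2.2] q6 -0.65
travel [ 2.267 -4.765  0.316] turn -0.665
```

```bash

python3 -m crank '{"travel":[[0.5,-1,0],[0.9,-1.9,0],[1.4,-2.9,0],[1.9,-3.9,0],[2.2,-4.6,0]],"turn":[-0.12,-0.24,-0.36,-0.48,-0.6]}'
python3 -m crank '{"travel":[[0,0,0],[0,0,0],[0,0,0]],"turn":[-0.07,-0.07,-0.07]}'
python3 go.py .6384 .0584 .10 183
```

```text
clock: 22.78
tcp_pos: [0.5286, 0.0568, 0.1255]
orientation: [0.0, -0.692, 0.722, -0.0]
wrist_force: [0.0, 0.7, -1.3]
finger_gap: 0.0434
clock: 23.03
tcp_pos: [0.5278, 0.0579, 0.1249]
orientation: [0.0, 0.714, -0.7, -0.0]
wrist_force: [-0.2, 1.1, -0.7]
finger_gap: 0.043
t 23.0 tcp [0.5278 0.0579 0.1249] jaw -178.9 gap 0.043 F [-0.2  1.1 -0.7] q6 -1.63
travel [ 0.042 -2.765  0.619] turn -0.033
```

```bash

python3 -m crank '{"travel":[[0.04,-0.8,0],[0.04,-1.6,0],[0.04,-2.4,0],[0.04,-2.76,0.3],[0.04,-2.76,0.8]],"turn":[-0.03,-0.03,-0.03,-0.03,-0.03]}'
python3 -m crank '{"travel":[[0,0,0.5],[0,0,1],[0,0,1.35],[0,0,1.35],[0,0,1.35]],"turn":[0,0,0,0,0]}'
python3 go.py .6384 .0584 .0345 183
```

```text
clock: 23.45
tcp_pos: [0.6435, 0.0607, 0.095]
orientation: [-0.003, 0.725, -0.688, 0.003]
wrist_force: [1.2, 0.1, -0.8]
finger_gap: 0.0434
clock: 23.87
tcp_pos: [0.6374, 0.0605, 0.0386]
orientation: [0.001, 0.726, -0.688, -0.001]
wrist_force: [0.0, 0.4, -0.4]
finger_gap: 0.0434
t 23.9 tcp [0.6374 0.0605 0.0386] jaw -176.96 gap 0.0434 F [ 0.   0.4 -0.4] q6 -1.65
travel [ 0.054 -0.022  0.101] turn 0.001
```

```bash

python3 -m crank '{"travel":[[0,0,0.06],[0,0,0.12],[0,0,0.12],[0,0,0.12]],"turn":[0,0,0,0]}'; python3 go.py
python3 -m crank '{"travel":[[-0.08,0,0],[-0.16,0,0],[-0.25,0,0],[-0.35,0,0],[-0.35,0,0]],"turn":[0,0,0,0,0]}'; python3 go.py
```

```text
clock: 24.2
tcp_pos: [0.6389, 0.0591, 0.0347]
orientation: [-0.0, 0.725, -0.688, 0.0]
wrist_force: [-0.2, 0.5, -0.9]
finger_gap: 0.0435
t 24.2 tcp [0.6389 0.0591 0.0347] jaw -177.01 gap 0.0435 F [-0.2  0.5 -0.9] q6 -1.66
clock: 24.62
tcp_pos: [0.6383, 0.0732, 0.0345]
orientation: [0.0, 0.725, -0.688, 0.001]
wrist_force: [-1.0, -2.2, 1.0]
finger_gap: 0.0435
t 24.6 tcp [0.6383 0.0732 0.0345] jaw -176.99 gap 0.0435 F [-1.  -2.2  1. ] q6 -1.63
```

```bash

python3 -m crank '{"travel":[[0,-0.05,0.03],[0,-0.1,0.03],[0,-0.15,0.03],[0,-0.15,0.03]],"turn":[0,0,0,0]}'; python3 go.py
python3 -m crank '{"travel":[[-0.05,0,0],[-0.1,0,0],[-0.1,0,0]],"turn":[0,0,0]}'; python3 go.py
```

```text
clock: 24.95
tcp_pos: [0.6427, 0.0726, 0.0345]
orientation: [0.001, 0.725, -0.688, -0.0]
wrist_force: [-7.4, -4.7, 11.9]
finger_gap: 0.0433
t 24.9 tcp [0.6427 0.0726 0.0345] jaw -177.02 gap 0.0433 F [-7.4 -4.7 11.9] q6 -1.63
clock: 25.2
tcp_pos: [0.6427, 0.0728, 0.0345]
orientation: [0.004, 0.725, -0.689, 0.002]
wrist_force: [-7.0, -17.0, 12.0]
finger_gap: 0.0433
t 25.2 tcp [0.6427 0.0728 0.0345] jaw -177.12 gap 0.0433 F [ -7. -17.  12.] q6 -1.63
```

```bash

python3 -m crank '{"travel":[[0.08,0.06,-0.06],[0.08,0.06,-0.06]],"turn":[0,0]}'
python3 -m crank '{"travel":[[0,0,0],[0,0,0],[0,0,0],[0,0,-0.5],[0,0,-1.5]],"turn":[0,0,0,0,0]}' 85
python3 -m crank '{"travel":[[0,0,-0.8],[0,0,-1.6],[0,0,-1.8],[0,0,-1.8]],"turn":[0,0,0,0]}'
python3 go.py .437 .367 .17 140
```

```text
clock: 25.37
tcp_pos: [0.6413, 0.0731, 0.0358]
orientation: [0.0, 0.725, -0.689, 0.0]
wrist_force: [-2.2, -3.7, 1.4]
finger_gap: 0.0432
clock: 25.78
tcp_pos: [0.6374, 0.0747, 0.09]
orientation: [0.003, 0.726, -0.688, -0.004]
wrist_force: [0.0, -0.0, -0.8]
finger_gap: 0.0851
clock: 26.12
tcp_pos: [0.6438, 0.0746, 0.171]
orientation: [-0.003, 0.726, -0.688, 0.002]
wrist_force: [0.3, 0.4, -0.1]
finger_gap: 0.085
t 26.1 tcp [0.6438 0.0746 0.171 ] jaw -176.96 gap 0.085 F [ 0.3  0.4 -0.1] q6 -1.63
travel [-7.573  4.776 -0.008] turn 0.751
```

```bash

python3 -m crank '{"travel":[[-3.9,2.4,0],[-3.9,2.4,0],[-3.9,2.4,0],[-3.9,2.4,0],[-3.9,2.4,0]],"turn":[0,0,0,0,0]}' |sed -n 2p
python3 -m crank '{"travel":[[-3.7,2.4,0],[-3.7,2.4,0],[-3.7,2.4,0],[-3.7,2.4,0],[-3.7,2.4,0]],"turn":[0.6,0.6,0.6,0.6,0.6]}' |sed -n 2p
python3 -m crank '{"travel":[[0,0,0],[0,0,0],[0,0,0],[0,0,0]],"turn":[0.15,0.15,0.15,0.15]}'
python3 go.py .437 .367 .17 140
python3 -c "
from h import *
c=snap('wrist','w6');snap('scene','s6');snap('side','d6')
cv2.imwrite('pics/w6b.png',cv2.resize(cv2.imread('pics/w6.png'),(800,600),interpolation=cv2.INTER_CUBIC))"
```

```text
tcp_pos: [0.5329, 0.2282, 0.165]
tcp_pos: [0.4301, 0.3699, 0.1651]
clock: 27.28
tcp_pos: [0.4337, 0.367, 0.1661]
orientation: [-0.001, -0.428, 0.904, -0.0]
wrist_force: [-0.7, -0.2, -0.3]
finger_gap: 0.0852
t 27.3 tcp [0.4337 0.367  0.1661] jaw 140.64 gap 0.0852 F [-0.7 -0.2 -0.3] q6 -0.32
travel [-0.052 -0.064 -0.097] turn 0.011
```

View pics/w6b.png

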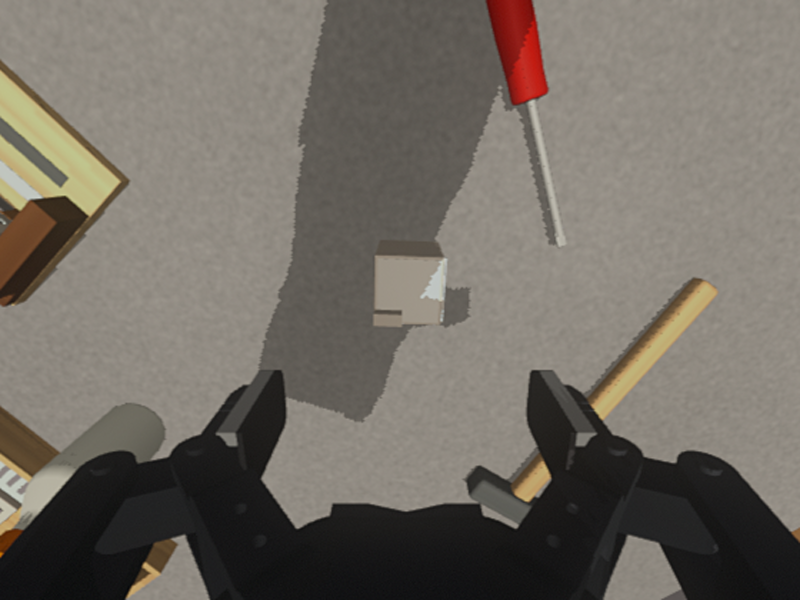

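```bash
python3 quad.py w6 .052 375,255 445,257 443,325 374,325;python3 quad.py w6 .052 375,255 445,257 444,323 375,323; python3 go.py .438 .367 .02 140
```

```text
[0.4341 0.3706] [0.044 0.046 0.045 0.047] [ 139.    50.6  -39.4 -131.5]
[0.4334 0.3702] [0.044 0.044 0.045 0.046] [ 139.    51.4  -39.4 -130.7]
t 27.4 tcp [0.4343 0.3668 0.1669] jaw 140.5 gap 0.0846 F [-0.1  0.5  0.3] q6 -0.32
travel [-0.063 -0.069  3.673] turn 0.009
```

```bash

python3 -m crank '{"travel":[[-0.07,0.05,0.8],[-0.07,0.05,1.6],[-0.07,0.05,2.5],[-0.07,0.05,3.2],[-0.07,0.05,3.67]],"turn":[0.01,0.01,0.01,0.01,0.01]}' 85
python3 -m crank '{"travel":[[0,0,0],[0,0,0]],"turn":[0,0]}' |sed -n 2p
python3 -m crank '{"travel":[[0,0,0],[0,0,0],[0,0,0],[0,0,0],[0,0,0]],"turn":[0,0,0,0,0]}' 0 40
python3 go.py
python3 -m crank '{"travel":[[0,0,-0.4],[0,0,-1],[0,0,-1.6],[0,0,-2.2],[0,0,-2.7]],"turn":[0,0,0,0,0]}'
python3 go.py .54 .01 .125 183
```

```text
clock: 27.85
tcp_pos: [0.433, 0.3693, 0.0175]
orientation: [-0.002, -0.422, 0.907, -0.0]
wrist_force: [-0.2, -0.5, -0.2]
finger_gap: 0.085
tcp_pos: [0.4338, 0.37, 0.0198]
clock: 28.43
tcp_pos: [0.4355, 0.3718, 0.0224]
orientation: [0.002, -0.422, 0.907, 0.0]
wrist_force: [1.2, -0.0, 5.7]
finger_gap: 0.0435
t 28.4 tcp [0.4355 0.3718 0.0224] jaw 139.93 gap 0.0435 F [ 1.2 -0.   5.7] q6 -0.3
clock: 28.85
tcp_pos: [0.4343, 0.3712, 0.1307]
orientation: [0.001, -0.422, 0.907, 0.0]
wrist_force: [0.6, 0.3, -1.3]
finger_gap: 0.0434
t 28.9 tcp [0.4343 0.3712 0.1307] jaw 139.94 gap 0.0434 F [ 0.6  0.3 -1.3] q6 -0.3
travel [ 5.211 -7.834  0.137] turn -0.752
```

```bash

python3 -m crank '{"travel":[[0.5,-0.75,0],[1,-1.5,0],[1.5,-2.3,0],[2.1,-3.1,0],[2.6,-3.9,0]],"turn":[0,0,0,0,0]}' |sed -n 2p
python3 -m crank '{"travel":[[0.5,-0.75,0],[1,-1.5,0],[1.5,-2.3,0],[2.1,-3.1,0],[2.6,-3.9,0]],"turn":[-0.12,-0.24,-0.36,-0.48,-0.6]}' |sed -n 2p
python3 -m crank '{"travel":[[0,0,0],[0,0,0],[0,0,0]],"turn":[-0.1,-0.15,-0.15]}'
python3 go.py .6405 .0142 .10 183
```

```text
tcp_pos: [0.4862, 0.1894, 0.129]
tcp_pos: [0.5375, 0.014, 0.129]
clock: 29.93
tcp_pos: [0.5377, 0.0146, 0.1287]
orientation: [-0.0, 0.716, -0.698, -0.0]
wrist_force: [-0.3, 0.2, -1.9]
finger_gap: 0.0435
t 29.9 tcp [0.5377 0.0146 0.1287] jaw -178.54 gap 0.0435 F [-0.3  0.2 -1.9] q6 -1.72
travel [ 0.075 -2.568  0.719] turn -0.027
```

```bash

python3 -m crank '{"travel":[[0.08,-0.8,0],[0.08,-1.6,0],[0.08,-2.3,0],[0.08,-2.57,0.3],[0.08,-2.57,0.8]],"turn":[-0.03,-0.03,-0.03,-0.03,-0.03]}' |sed -n 2p
python3 -m crank '{"travel":[[0,0,0.5],[0,0,1],[0,0,1.45],[0,0,1.45],[0,0,1.45]],"turn":[0,0,0,0,0]}'
python3 go.py .6405 .0142 .0345 183
```

```text
tcp_pos: [0.6455, 0.0155, 0.0986]
clock: 30.77
tcp_pos: [0.6397, 0.0158, 0.0381]
orientation: [0.001, 0.727, -0.687, -0.001]
wrist_force: [0.1, -0.9, -0.1]
finger_gap: 0.0437
t 30.8 tcp [0.6397 0.0158 0.0381] jaw -176.79 gap 0.0437 F [ 0.1 -0.9 -0.1] q6 -1.73
travel [ 0.041 -0.018  0.09 ] turn 0.004
```

```bash

python3 -m crank '{"travel":[[0,0,0.06],[0,0,0.12],[0,0,0.12],[0,0,0.12]],"turn":[0,0,0,0]}'|sed -n 2p
python3 -m crank '{"travel":[[-0.08,0,0],[-0.16,0,0],[-0.25,0,0],[-0.35,0,0],[-0.35,0,0]],"turn":[0,0,0,0,0]}'; python3 go.py
python3 -m crank '{"travel":[[0,-0.05,0.03],[0,-0.1,0.03],[0,-0.12,0.03],[0,-0.12,0.03]],"turn":[0,0,0,0]}'; python3 go.py
python3 -m crank '{"travel":[[-0.05,0,0],[-0.1,0,0],[-0.1,0,0]],"turn":[0,0,0]}'; python3 go.py
```

```text
tcp_pos: [0.6408, 0.0152, 0.0344]
clock: 31.52
tcp_pos: [0.64, 0.0294, 0.0342]
orientation: [0.0, 0.727, -0.687, 0.001]
wrist_force: [-0.6, -1.6, 1.7]
finger_gap: 0.0433
t 31.5 tcp [0.64   0.0294 0.0342] jaw -176.74 gap 0.0433 F [-0.6 -1.6  1.7] q6 -1.71
clock: 31.85
tcp_pos: [0.6431, 0.0296, 0.0339]
orientation: [0.001, 0.727, -0.687, -0.001]
wrist_force: [-6.9, -1.5, 11.4]
finger_gap: 0.0436
t 31.9 tcp [0.6431 0.0296 0.0339] jaw -176.77 gap 0.0436 F [-6.9 -1.5 11.4] q6 -1.71
clock: 32.1
tcp_pos: [0.6432, 0.0298, 0.034]
orientation: [0.003, 0.726, -0.688, 0.002]
wrist_force: [-6.7, -12.7, 11.2]
finger_gap: 0.0432
t 32.1 tcp [0.6432 0.0298 0.034 ] jaw -176.87 gap 0.0432 F [ -6.7 -12.7  11.2] q6 -1.7
```

```bash

python3 -m crank '{"travel":[[0,-0.04,-0.05],[0,-0.08,-0.05],[0,-0.08,-0.05]],"turn":[0,0,0]}'; python3 go.py
```

```text
clock: 32.35
tcp_pos: [0.6457, 0.0295, 0.0341]
orientation: [0.004, 0.726, -0.688, 0.001]
wrist_force: [-4.8, -13.1, 1.8]
finger_gap: 0.0436
t 32.4 tcp [0.6457 0.0295 0.0341] jaw -176.91 gap 0.0436 F [ -4.8 -13.1   1.8] q6 -1.7
```

```bash

python3 -m crank '{"travel":[[0,-0.04,0],[0,-0.08,0],[0,-0.08,0]],"turn":[0,0,0]}'; python3 go.py
python3 -m crank '{"travel":[[0.07,0.1,0],[0.07,0.1,0]],"turn":[0,0]}'
python3 -m crank '{"travel":[[0,0,0],[0,0,0],[0,0,0],[0,0,-0.5],[0,0,-1.5]],"turn":[0,0,0,0,0]}' 85
python3 -m crank '{"travel":[[0.5,0,-0.8],[1.3,0,-1.6],[1.8,1,-1.8],[1.8,1,-1.8],[1.8,1,-1.8]],"turn":[0,0,0,0,0]}'
python3 go.py .6151 -.1245 .17 93
python3 -c "
from h import *
c=snap('wrist','w7');snap('side','d7')
cv2.imwrite('pics/w7b.png',cv2.resize(cv2.imread('pics/w7.png'),(800,600),interpolation=cv2.INTER_CUBIC))"
```

```text
clock: 32.6
tcp_pos: [0.6464, 0.0296, 0.0341]
orientation: [0.006, 0.726, -0.688, -0.001]
wrist_force: [-11.1, -14.4, 8.1]
finger_gap: 0.0436
t 32.6 tcp [0.6464 0.0296 0.0341] jaw -176.91 gap 0.0436 F [-11.1 -14.4   8.1] q6 -1.7
clock: 32.77
tcp_pos: [0.6456, 0.0295, 0.0341]
orientation: [0.001, 0.726, -0.687, -0.0]
wrist_force: [-3.6, -5.8, -0.5]
finger_gap: 0.0438
clock: 33.18
tcp_pos: [0.6432, 0.0317, 0.0896]
orientation: [0.003, 0.727, -0.687, -0.004]
wrist_force: [-0.7, -0.0, 0.1]
finger_gap: 0.0851
clock: 33.6
tcp_pos: [0.6106, -0.0443, 0.1681]
orientation: [-0.001, 0.726, -0.688, 0.001]
wrist_force: [0.4, -0.0, -1.0]
finger_gap: 0.0852
t 33.6 tcp [ 0.6106 -0.0443  0.1681] jaw -176.89 gap 0.0852 F [ 0.4 -0.  -1. ] q6 -1.83
travel [ 2.007 -0.005 -0.048] turn 1.573
```

View pics/w7b.png

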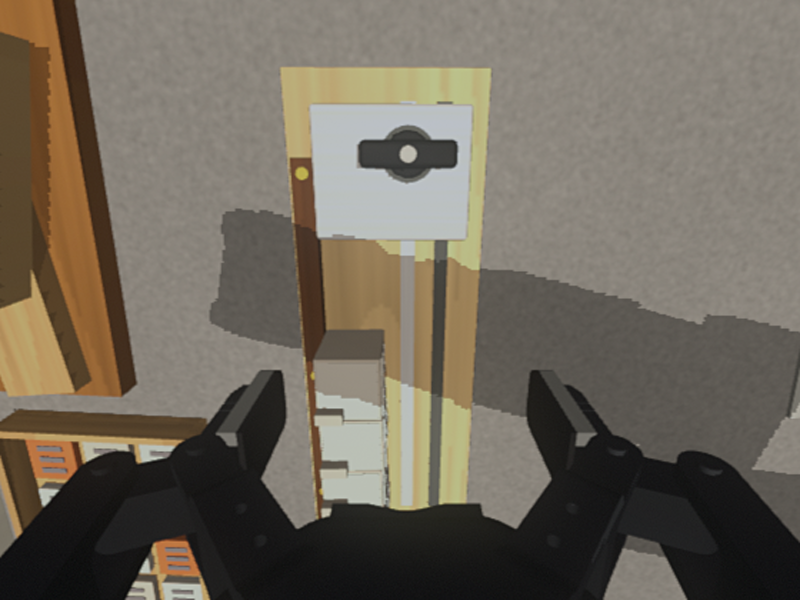

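```bash

python3 -m crank '{"travel":[[2,0,0],[2,0,0],[2,0,0],[2,0,0],[2,0,0]],"turn":[0.6,0.6,0.6,0.6,0.6]}' 45|sed -n 2p
python3 -m crank '{"travel":[[0,0,0],[0,0,0],[0,0,0],[0,0,0],[0,0,0]],"turn":[0.6,0.6,0.6,0.6,0.6]}' |sed -n 2p
python3 -m crank '{"travel":[[0,0,0],[0,0,0],[0,0,0],[0,0,0],[0,0,0]],"turn":[0.37,0.37,0.37,0.37,0.37]}' |sed -n 2p
python3 go.py .6151 -.1245 .062 93; python3 quad.py w7 .091 358,140 457,140 457,167 358,167
```

```text
tcp_pos: [0.6162, -0.1229, 0.165]
tcp_pos: [0.6163, -0.1218, 0.1651]
tcp_pos: [0.616, -0.1222, 0.1655]
t 35.0 tcp [ 0.616  -0.1222  0.1655] jaw 93.55 gap 0.0448 F [ 0.3 -0.1 -0.8] q6 -0.39
travel [ 0.023 -0.058  2.586] turn 0.01
[ 0.6141 -0.1247] [0.049 0.013 0.05  0.013] [-176.9   95.2    3.1  -88.9]
```

```bash

python3 -m crank '{"travel":[[0.02,-0.06,0.6],[0.02,-0.06,1.3],[0.02,-0.06,2],[0.02,-0.06,2.5],[0.02,-0.06,2.58]],"turn":[0.01,0.01,0.01,0.01,0.01]}' |sed -n 2p
python3 -m crank '{"travel":[[0,0,0],[0,0,0],[0,0,0],[0,0,0],[0,0,0]],"turn":[0,0,0,0,0]}' 0 60|sed -n 2p
python3 go.py
python3 -m crank '{"travel":[[0,0.3,0],[0,0.6,0],[0,0.9,0],[0,1.2,0],[0,1.5,0]],"turn":[0,0,0,0,0]}'
python3 -m crank '{"travel":[[0,0.1,0],[0,0.2,0],[0,0.25,0],[0,0.25,0]],"turn":[0,0,0,0]}'
python3 go.py
```

```text
tcp_pos: [0.6121, -0.1242, 0.0585]
tcp_pos: [0.6157, -0.1244, 0.0649]
t 35.8 tcp [ 0.6157 -0.1244  0.0649] jaw 92.82 gap 0.013 F [ 0.   5.4 -1.5] q6 -0.38
clock: 36.2
tcp_pos: [0.6127, -0.0649, 0.0648]
orientation: [0.001, -0.024, 1.0, -0.001]
wrist_force: [-3.2, -3.0, 6.7]
finger_gap: 0.0129
clock: 36.53
tcp_pos: [0.6122, -0.0541, 0.0649]
orientation: [0.001, -0.024, 1.0, -0.0]
wrist_force: [-2.4, -0.5, 6.4]
finger_gap: 0.013
t 36.5 tcp [ 0.6122 -0.0541  0.0649] jaw 92.79 gap 0.013 F [-2.4 -0.5  6.4] q6 -0.27
```

```bash

python3 -m crank '{"travel":[[0,0.04,0],[0,0.08,0],[0,0.12,0],[0,0.12,0]],"turn":[0,0,0,0]}' >/dev/null;python3 go.py
python3 -m crank '{"travel":[[0,0.03,0],[0,0.06,0],[0,0.06,0]],"turn":[0,0,0]}' >/dev/null;python3 go.py
```

```text
t 36.9 tcp [ 0.6119 -0.0499  0.0649] jaw 92.75 gap 0.0128 F [-1.9 -1.6  6.3] q6 -0.26
t 37.1 tcp [ 0.6119 -0.0488  0.0649] jaw 92.71 gap 0.0129 F [-3.5 -5.7  5.6] q6 -0.26
```

```bash

python3 -m crank '{"travel":[[0,0.03,0],[0,0.05,0],[0,0.05,0]],"turn":[0,0,0]}' >/dev/null;python3 go.py
python3 -c "
from h import *
snap('side','d8');a=cv2.imread('pics/d8.png')[145:290,190:370];cv2.imwrite('pics/d8c.png',cv2.resize(a,None,fx=4,fy=4,interpolation=cv2.INTER_CUBIC))"
```

```text
t 37.4 tcp [ 0.6119 -0.0487  0.0649] jaw 92.64 gap 0.0129 F [ -1.5 -10.7   5.4] q6 -0.25
```

View pics/d8c.png

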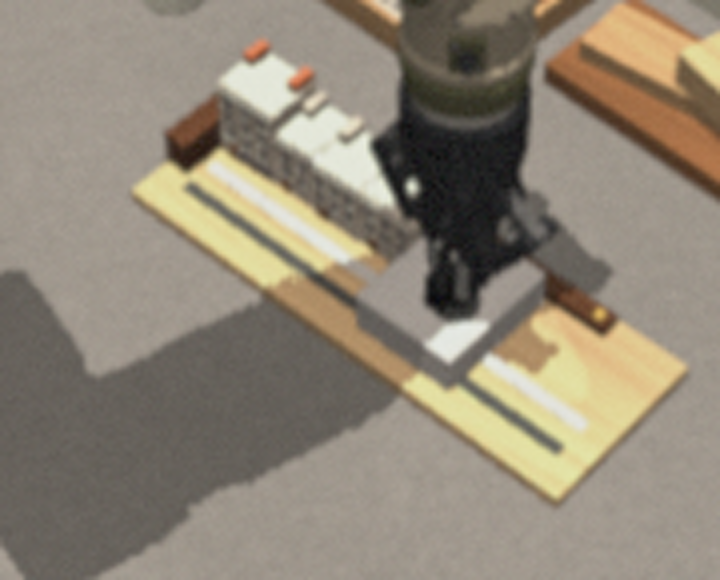

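```bash

python3 -m crank '{"travel":[[0,0,0],[0,0,0],[0,0,0],[0,0,0],[0,0,0]],"turn":[0.1,0.2,0.3,0.4,0.5]}' >/dev/null;python3 go.py
python3 -m crank '{"travel":[[0,0,0],[0,0,0],[0,0,0],[0,0,0],[0,0,0]],"turn":[0.1,0.2,0.3,0.4,0.5]}' >/dev/null;python3 go.py
python3 -m crank '{"travel":[[0,0,0],[0,0,0],[0,0,0],[0,0,0],[0,0,0]],"turn":[0.1,0.2,0.3,0.4,0.52]}' >/dev/null
python3 -m crank '{"travel":[[0,0,0],[0,0,0],[0,0,0]],"turn":[0.03,0.03,0.03]}' >/dev/null;python3 go.py
python3 -c "
from workcell import *;print(get_state()['ft_torque'])"
```

```text
t 37.8 tcp [ 0.6117 -0.0494  0.0649] jaw 63.68 gap 0.0131 F [ -3.6 -13.    6.3] q6 0.25
t 38.2 tcp [ 0.6112 -0.0499  0.0649] jaw 35.0 gap 0.0132 F [ -4.6 -13.9   6.5] q6 0.75
t 38.9 tcp [ 0.6105 -0.05    0.065 ] jaw 3.9 gap 0.0131 F [ -5.8 -15.4   9.2] q6 1.29
[-3.02464051  1.48772945  1.27294671]
```

```bash

python3 -m crank '{"travel":[[-0.1,0,-0.03],[-0.1,0,-0.03]],"turn":[-0.04,-0.04]}' >/dev/null;python3 go.py
python3 -m crank '{"travel":[[0,0,0],[0,0,0],[0,0,0],[0,0,-0.5],[0,0,-1.5]],"turn":[0,0,0,0,0]}' 45 >/dev/null
python3 -m crank '{"travel":[[0,0,-0.9],[0,0,-1.9],[-1,0,-3],[-2,0,-3.5],[-3,0,-3.5]],"turn":[0,0,0,0,0]}' >/dev/null
python3 -m crank '{"travel":[[-0.9,2,0],[-1,2,0],[-1,2,0],[-1,2,0]],"turn":[0,0,0,0]}' >/dev/null;python3 go.py
python3 -c "
from h import *
snap('wrist','w9');snap('side','d9');snap('scene','s9')
cv2.imwrite('pics/w9b.png',cv2.resize(cv2.imread('pics/w9.png'),(800,600),interpolation=cv2.INTER_CUBIC))"
```

```text
t 39.1 tcp [ 0.6104 -0.0503  0.0649] jaw 6.26 gap 0.013 F [-5.1 -2.6  4.6] q6 1.25
t 40.2 tcp [ 0.7086 -0.1863  0.2568] jaw 6.11 gap 0.0448 F [-0.8 -0.1 -0.3] q6 1.1
```

View pics/w9b.png

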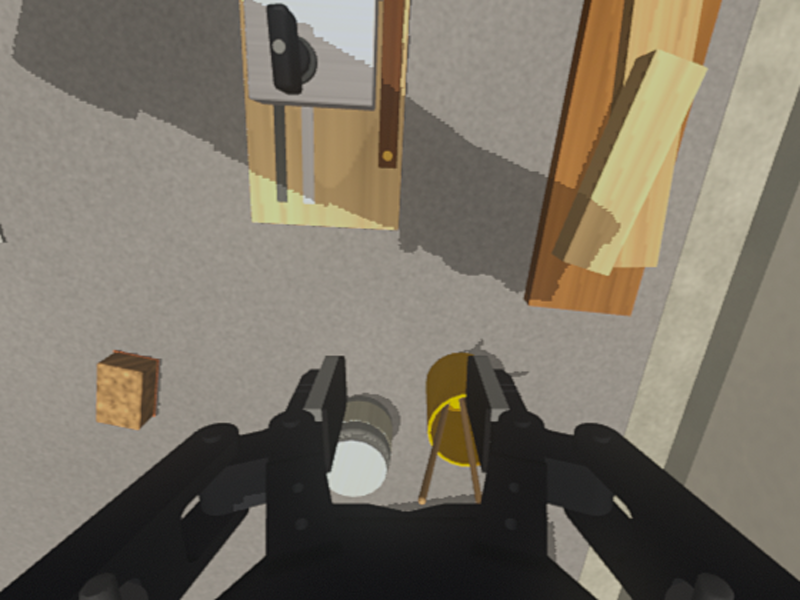

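```bash

python3 -m crank '{"travel":[[2.4,-2.3,-0.5],[2.4,-2.3,-0.5],[2.4,-2.3,-0.5],[2.4,-2.3,-0.5],[2.4,-2.3,-0.5]],"turn":[0.05,0.05,0.05,0.05,0.05]}' >/dev/null;python3 go.py
python3 -c "
from h import *
snap('wrist','w10')
cv2.imwrite('pics/w10b.png',cv2.resize(cv2.imread('pics/w10.png')[0:300,80:480],(800,600),interpolation=cv2.INTER_CUBIC))"
```

```text
t 40.8 tcp [ 0.6013 -0.0965  0.2852] jaw 3.49 gap 0.0451 F [ 0.5 -0.2  0.9] q6 1.22
```

View pics/w10b.png

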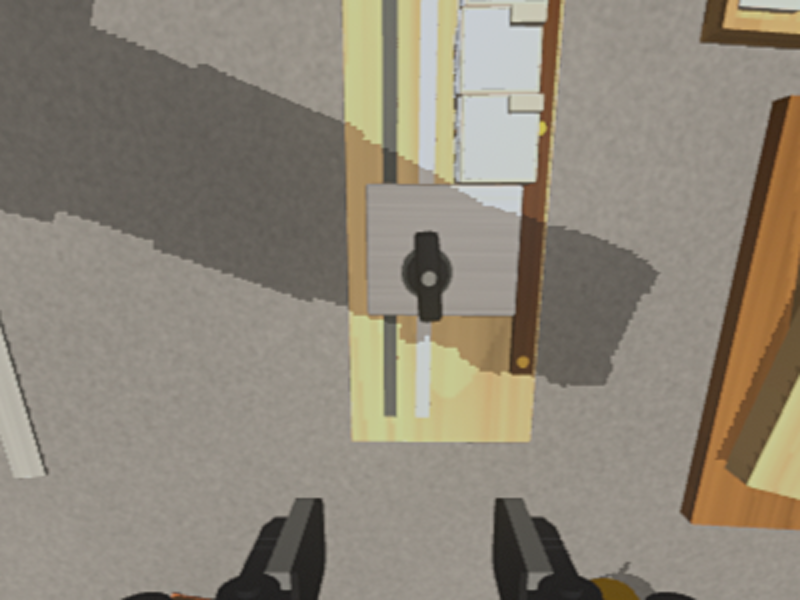

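```bash
python3 - <<'E'
from h import *
P=lambda u,v,z:atz('w10',(80+(u+.5)/2-.5,(v+.5)/2-.5),z)
a=lambda p,q:np.degrees(np.arctan2(*(q-p)[:2][::-1]))
w=a(P(430.5,320,.091),P(427,232,.091)); s=a(P(367,315,.046),P(367,185,.046)); b=a(P(352,440,.012),P(344,5,.012)); t=a(P(367,185,.046),P(522,185,.046))
print('wing',w,'stop side',s,'bed edge',b,'stop face',t)
print('face L/R',P(367,185,.046),P(522,185,.046),'wing c',(P(430.5,320,.091)+P(427,232,.091))/2, 'house4 roof -y edge',P(455,182,.064),P(536,182,.064))
E
python3 go.py
```

```text
wing 96.40091310114548 stop side 92.21839916721301 bed edge 92.7515436431396 stop face 3.480882857767323
face L/R [ 0.57090085 -0.00068797  0.046     ] [0.66488426 0.00502882 0.046     ] wing c [ 0.61026795 -0.04889938  0.091     ] house4 roof -y edge [0.6227443  0.00320558 0.064     ] [0.66950965 0.00605066 0.064     ]
t 40.9 tcp [ 0.6032 -0.098   0.2847] jaw 3.44 gap 0.045 F [ 0.2 -1.   0.3] q6 1.22
```

```bash
python3 -c "
from h import *
c=snap('scene','s11');a=cv2.imread('pics/s11.png')[170:300,190:400];cv2.imwrite('pics/s11c.png',cv2.resize(a,None,fx=3.7,fy=3.7,interpolation=cv2.INTER_CUBIC))"
```

View pics/s11c.png

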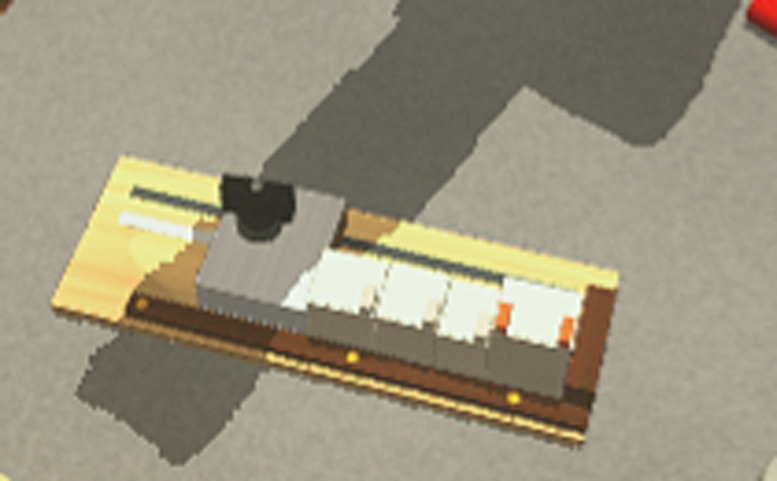

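```bash
python3 -c "
from workcell import *
print(hand_in())"
```

```text
the job is handed in; nothing more can be done
None
```

I loosened the clamp and drew the stop right back. The corner house went into the corner against the end block. Three terraced houses were on the bench, and I packed them against it in the order house1, house3, house4. With the clamp still loose I slid the stop up snug and tightened it. The job was handed in at about 41 s on the robot's clock; no verdict was given.

- **Stop:** when it met the last house its travel put the opening at about 174.4 mm, against 174 mm for the four widths added up. So there is no gap worth measuring in the row.
- **Clamp:** the wing turned to its end stop and measured about 1.51 rad from the camera, where fully tight is 1.5.
- **Placing:** each house was pushed until it met the fence and its neighbour or the end block with a clear force. The last pictures show the row upright, backs on the fence and packed without gaps; an earlier side view, before tightening, showed the fronts facing out.
- **Sanding block, glue and tin:** the arm never went near them. I did not measure their positions again at the end.

The terraced houses were identified by their measured widths. Two checks were less certain:
- House4's back stuck short of the fence on the first push. A second push moved it about 2.5 mm more, to where the fence was expected.
- The final camera readings of the stop face and house4's edge differ by about 1 mm, which is within the calibration error.

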